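# Find the loaded weight case and shut it in the drawer

## Task

Two of these three closed cases are empty; one still holds the steel check weights of the eye-pressure gauge and is clearly heavier. Lift them to feel which it is, set the loaded one gently and upright in the open drawer, let go, then push the drawer fully shut. Leave the two empty cases standing upright where they were, and do not disturb the bottle, the jar or the loupe.

Things in the scene. Friction and masses are not known exactly. Their poses are not given: they have to be found in the camera images.
- case_1_center (a point): centre (half-way up) of one of three identical closed rigid grey plastic cases, 110 mm long (y), 50 wide (x), 62 high (z), latches at both ends; starts upright on the table, long axis within 0.4 rad of world y. Grip it from above across its 50 mm width. Neither looks nor number tell which is loaded: an empty one weighs 0.15 to 0.20 kg, the loaded one 0.47 to 0.64 kg
- case_2_center (a point): centre (half-way up) of one of three identical closed rigid grey plastic cases, 110 mm long (y), 50 wide (x), 62 high (z), latches at both ends; starts upright on the table, long axis within 0.4 rad of world y. Grip it from above across its 50 mm width. Neither looks nor number tell which is loaded: an empty one weighs 0.15 to 0.20 kg, the loaded one 0.47 to 0.64 kg
- case_3_center (a point): centre (half-way up) of one of three identical closed rigid grey plastic cases, 110 mm long (y), 50 wide (x), 62 high (z), latches at both ends; starts upright on the table, long axis within 0.4 rad of world y. Grip it from above across its 50 mm width. Neither looks nor number tell which is loaded: an empty one weighs 0.15 to 0.20 kg, the loaded one 0.47 to 0.64 kg
- drawer (a joint): how far the drawer is pulled out, m: 0 = fully shut, starts at 0.16 to 0.18 (limit 0.197). Slides easily (1 N friction, light damping), stays where left. The drawer unit is a low grey box, 280 mm deep, 260 wide, 115 high, fixed to the table, front facing the robot; an upright case passes under its top when the drawer shuts
- drawer_floor (a point): middle of the front edge of the drawer's bare plywood floor (its upper face), just inside the front panel, 22 mm above the table; moves with the drawer. Its x axis points into the unit, z up. Floor: x 0 to 235 mm, y -109 to +109. Drawer walls reach 93 mm above the table, front panel 104. With the drawer out by q metres, the part open from above is x = 0 to q - 0.006 (edge of the unit)
- drawer_handle (a point): middle of the drawer's steel bar handle, 77 mm above the table: bar 11 mm thick, 120 mm long along the drawer's y, 35 mm out from the front panel. Same axes as the floor: pushing along +x shuts the drawer
- drops_center (a point): bystander: upright white dropper bottle, 40 mm across, 100 mm high; point half-way up
- swabs_center (a point): bystander: glass jar with steel cap, 60 mm across, 75 mm high; point half-way up
- loupe_center (a point): bystander: black dome loupe, 60 mm across, 44 mm high; point half-way up
Things that resemble listed ones, but are neither listed nor needed, are in the scene too. What is shaped like the part that bears case_2_center but green or red is not meant. What is shaped like the part that bears case_3_center but yellow is not meant.

How it is judged:
By the outcome, as a careful person would: the job done as asked, in the order asked, and still so for the second after the job is handed in, with the robot touching nothing.
It also fails if it takes over 72 s, if anything falls off the work surface, if the arm or the gripper's body presses on something with over 40 N, if the wrist force passes 120 N, or if a joint passes its speed limit or range.

## Robot

A 7-joint arm with a two-finger parallel gripper is mounted at the origin on the work surface. World frame = base frame: x ahead of the robot, y to its left, z up, the work surface at z = 0. Lengths are in m, angles in rad, forces in N, time in s.
With the tool pointing down it reaches from about 0.35 to 0.9 m from the base axis. Payload 8.1 kg.
Tool frame: the origin (TCP) lies on the centre line of the jaws, within the pads' length; the fingertips stand arm.tip_extent ahead of it and the grasp point (between the pads) lies 3 mm ahead of it (arm.tip_extent is the distance from the TCP to the fingertips, in m); y points along the fingers, z is the direction in which the jaws open and shut, and the axes are right-handed (so a half turn about y gives the same grasp; the last joint's range is limited). The gripper opens to 92 mm and grips with 3 to 60 N. Pads are 19 mm wide; open, the fingers measure 130 mm over their backs; the gripper's body (75 mm by 190 mm) begins 47 mm behind the grasp point.
Start: joints at [-1.23, 0.434, 0.025, 1.573, -0.012, 1.134, -0.075], TCP at [0.268, 0.564, 0.209] pointing down, gripper open.
Joint ranges: [-2.62, 2.62], [-0.44, 2.09], [-1.27, 1.32], [0.08, 2.57], [-1.32, 4.46], [0.12, 2], [-2.74, 2.74]. Speed limits (rad/s): [2.22, 2.22, 3.01, 3.01, 3.14, 3.14, 3.14].

## Interface

Orientations are given as a rotation vector (axis times angle).
In Python, from cell import observe, get_image, sign_off, boxes_of, place_of, arm gives the robot as it stands.
- The arm moves only by the tool arm_command, never from a script. Its argument "plan" is a list of rows, each a list of 2 entries, a list of its own where there are three numbers: the shift along the tool's x, y, z in m, then the turn, a rotation vector about the tool's x, y, z in degrees. In form: [[[tx, ty, tz], [ax, ay, az]], ...]. A call has 1 to 5 rows; each row is the pose to reach, as a shift and turn from the pose commanded when the call began, along the tool's axes at that moment; what a row does not reach only later rows make up. A row lasts 1/10 s, in which the tool goes at most 50 mm and 8.59 degrees, less where a joint would pass 70% of its speed; a pose out of reach is approached as far as the arm can. A call with a gripper value outside its range is refused whole. "fingers" is the closure, from -1 (fully open) to 1 (shut), set as the call begins (left out, the last holds). The fingers move at their own pace and stop on an object; "squeeze" is the grip in N (left out, the last holds). Time passes only in rows, so rows that repeat a pose let the fingers close. It gives the time, the measured TCP pose, the force and the opening at its end, in the units of the state.
- observe(): the state, without advancing time (a new reading comes with each control period).
- get_image(name): name is "scene" or "top" or "wrist"; returns a dict with "color" (400x640x3 uint8, red, green, blue), "camera_matrix" (3x3 intrinsics, pixels), "distortion" ([k1, k2, p1, p2, k3] as OpenCV has them; the pictures are not rectified), "world_to_cam" (4x4, takes a point from world to camera coordinates); the wrist camera has in their place "mount" (4x4, takes a point from camera to tool coordinates, whose origin is the TCP and whose axes are the tool frame's). Camera axes: x right, y up, looking along -z (the intrinsics and any distortion apply to the point x, -y, -z); pixel columns grow to the right and rows downward; lengths in m; the calibration is good to about 2 mm. A picture is of the moment at which its call begins: read the wrist's pose just before it. There is no depth.
- sign_off(): hands the job in, once; it reports no verdict.
Trained networks look in a picture, given as the dict that the camera call returned (one of the last four; its "shot" number tells which), for a name from the list of things; names that differ only in an ending like _2 or _b are one class to them, and where a whole thing is asked for, a point or a joint stands for the part that bears it (a point fixed in the world has none). Each returns a list of dicts, best first, with "confidence" (0 to 1); they miss things now and then, are a little off and sometimes report something else, mostly with a low value. They report only what shows in the picture. A call takes as long as a camera call. They do not tell look-alikes from the thing itself.
- boxes_of(picture, thing): "point" ([column, row] in pixels, amid what is visible of it).
- place_of(picture, thing): "point" ([column, row] in pixels: a listed point, or the origin of a listed thing).
The state is a dict: "clock": time; "joints": joint angles; "dq": joint speeds; "joint_efforts": joint torques, N m; "position": TCP position; "ee_rot": TCP orientation; "force": force on the tool from outside, world axes, zero at the start; "ft_torque": the same for the moment, N m; "width": opening from 0.0 (shut) to 1.0 (fully open).
Only numpy, scipy, OpenCV 4.12 (cv2) and the standard library are available. Lean on these libraries where they do the work, as an engineer would, in place of code of your own. Each camera call takes 0.05 s, during which the arm holds its last target.

## Working session

There is one attempt and no reset: what is moved stays moved. The work goes in short steps, Python scripts to look and compute and a tool call to move; the robot and the scene stay as the last step left them, time stands still between calls to the robot, and variables do not carry over. Pictures are saved under pics/ and viewed, and the job is handed in when it is done.

Besides the shell and the picture viewer there is one more tool, called after "Emit:" as name(argument=value, ...) on one line, values as JSON. arm_command: Moves the arm, as the interface text tells. Its arguments: {"type":"object","properties":{"plan":{"type":"array","items":{"type":"array"}},"fingers":{"type":"number"},"squeeze":{"type":"number"}},"required":["plan"]}

```bash
ls; mkdir -p pics
python3 - <<'E'
from cell import *
import cv2,inspect
print({k:(v if not hasattr(v,'round') else v) for k,v in observe().items()}, arm.tip_extent, [a for a in dir(arm) if a[0]!='_'])
for n in ("scene","top"):
    p=get_image(n); cv2.imwrite(f"pics/{n}0.png",p["color"][:,:,::-1])
    print(n,p["camera_matrix"],p["distortion"],p["world_to_cam"])
E
```

```text
pics
{'clock': 0.0, 'joints': array([-1.2296224 ,  0.4352086 ,  0.02500622,  1.57407721, -0.01158303,
        1.13396925, -0.07509382]), 'dq': array([ 2.89854179e-05, -6.46630078e-04, -1.89019392e-03,  7.41976160e-04,
        9.52932582e-04, -5.31389959e-04, -1.75847470e-03]), 'joint_efforts': array([-8.84709225e-04, -6.67859602e+01,  9.84472521e-01, -3.14460576e+01,
       -6.04078872e-02,  4.29667148e-02,  1.55478315e-04]), 'position': array([0.26819865, 0.56395994, 0.20866199]), 'ee_rot': array([-1.54413738,  0.34829414, -0.34802734]), 'force': array([-0.02666606,  0.44142823,  0.04073944]), 'ft_torque': array([-0.00722199, -0.00667484, -0.05273297]), 'width': 1.0006438114112501} 0.022 ['PlanningError', 'tip_extent']
scene [[373.79687      0.         320.09219786]
 [  0.         373.79687    197.97752019]
 [  0.           0.           1.        ]] [-0.0742784  0.         0.         0.         0.       ] [[ 0.16297823  0.98661814  0.00476913 -0.15520467]
 [-0.59001711  0.09358773  0.80194834  0.2188015 ]
 [ 0.79077045 -0.13351399  0.59737434 -1.37080291]
 [ 0.          0.          0.          1.        ]]
top [[509.14143374   0.         325.57885211]
 [  0.         509.14143374 202.75204056]
 [  0.           0.           1.        ]] [0.01874881 0.         0.         0.         0.        ] [[ 0.04150424 -0.99913311  0.00322866  0.04040543]
 [ 0.97904362  0.04131413  0.19941596 -0.50893788]
 [-0.19937647 -0.00511561  0.97990961 -1.21998725]
 [ 0.          0.          0.          1.        ]]
```

View pics/scene0.png

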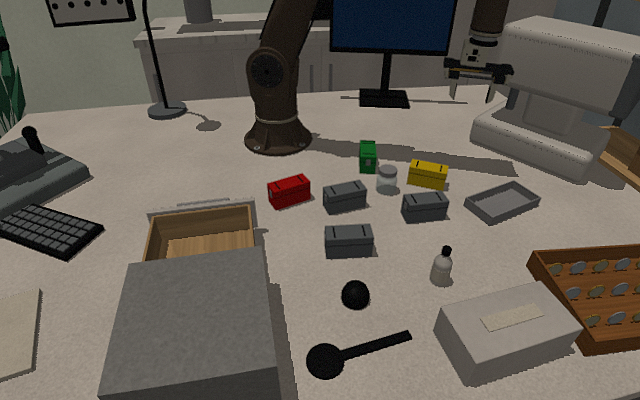

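View pics/top0.png

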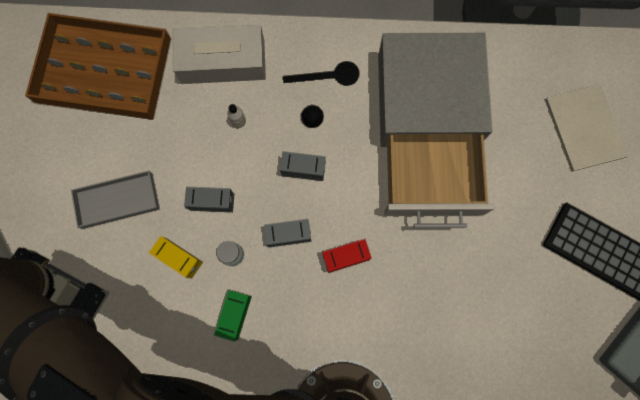

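```bash
cat > h.py <<'E'
import numpy as np, cv2
from cell import *
def ray(p,uv,W=None):
    K=p["camera_matrix"];d=np.array(p["distortion"],float)
    n=cv2.undistortPoints(np.array([[uv]],float),K,d)[0,0]
    W=p["world_to_cam"] if W is None else W
    R=W[:3,:3];c=-R.T@W[:3,3]
    return c,R.T@np.array([n[0],-n[1],-1.0])
def atz(p,uv,z,W=None):
    c,r=ray(p,uv,W); return c+r*(z-c[2])/r[2]
def tri(rs):
    A=np.zeros((3,3));b=np.zeros(3)
    for c,r in rs:
        r=r/np.linalg.norm(r);M=np.eye(3)-np.outer(r,r);A+=M;b+=M@c
    return np.linalg.solve(A,b)
def wristW(p,o):
    R=cv2.Rodrigues(np.array(o["ee_rot"]))[0];T=np.eye(4);T[:3,:3]=R;T[:3,3]=o["position"]
    return np.linalg.inv(T@p["mount"])
def proj(p,X,W=None):
    W=p["world_to_cam"] if W is None else W
    R=W[:3,:3];F=np.diag([1,-1,-1.])
    return cv2.projectPoints(np.array(X,float).reshape(-1,1,3),cv2.Rodrigues(F@R)[0],F@W[:3,3],p["camera_matrix"],np.array(p["distortion"],float))[0][:,0]
E
python3 - <<'E'
from h import *
p=get_image("top");q=get_image("scene")
W=p["world_to_cam"];print("top cam",-W[:3,:3].T@W[:3,3])
hz={"case_1_center":.031,"drawer_floor":.022,"drawer_handle":.077,"drops_center":.05,"swabs_center":.0375,"loupe_center":.022}
for n,z in hz.items():
    for pic,l in((p,"top"),(q,"scene")):
        for r in place_of(pic,n):
            print(n,l,np.round(r["point"],1),round(r["confidence"],2),atz(pic,r["point"],z).round(4))
c=p["color"][140:270,170:400,::-1]
cv2.imwrite("pics/crop1.png",cv2.resize(c,None,fx=3.4,fy=3.4,interpolation=cv2.INTER_CUBIC))
E
```

```text
top cam [0.25335864 0.05515575 1.29683711]
case_1_center top [287.8 234.6] 0.75 [0.4256 0.1529 0.031 ]
case_1_center scene [344.  197.2] 0.72 [0.4335 0.1523 0.031 ]
drawer_floor top [434.6 206.1] 0.66 [ 0.5158 -0.2165  0.022 ]
drawer_floor scene [344.  196.6] 0.7 [0.4189 0.1559 0.022 ]
drawer_floor scene [207. 233.] 0.65 [ 0.5146 -0.2128  0.022 ]
drawer_floor scene [385.4 177.8] 0.51 [0.3451 0.2999 0.022 ]
drawer_handle top [439.1 222.7] 0.95 [ 0.4638 -0.2156  0.077 ]
drawer_handle scene [205.4 203.8] 0.93 [ 0.4667 -0.2107  0.077 ]
drawer_handle scene [207.5 230.8] 0.71 [ 0.5711 -0.1979  0.077 ]
drops_center top [236.6 113. ] 0.51 [0.7341 0.3015 0.05  ]
drops_center scene [440.7 262. ] 0.93 [0.7243 0.3046 0.05  ]
swabs_center top [232.8 253.5] 0.92 [0.3721 0.2854 0.0375]
swabs_center scene [382.2 180.1] 0.59 [0.3776 0.2782 0.0375]
loupe_center top [310.9 113. ] 0.85 [0.7535 0.1107 0.022 ]
loupe_center top [211.1 198.6] 0.3 [0.5112 0.3545 0.022 ]
loupe_center scene [354.4 292.7] 0.66 [0.7528 0.1055 0.022 ]
```

View pics/crop1.png

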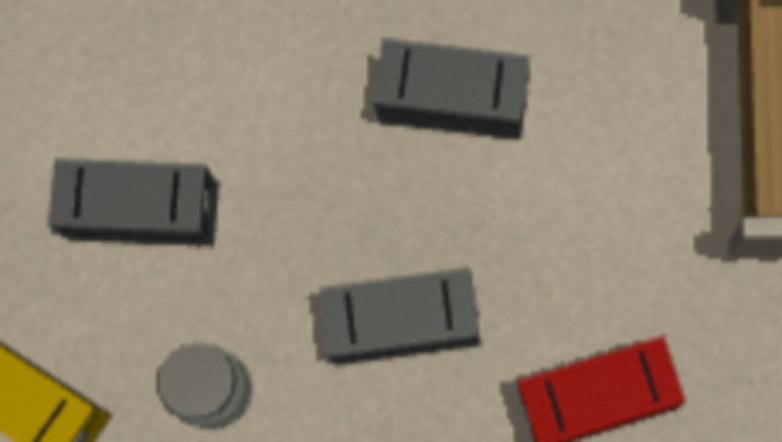

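The crop shows the three grey cases, A (302,166), B (209,199) and C (287,233). The grey candidates for confusion are the tray (115,200) and the red (347,255), green (232,315) and yellow (175,257) cases. I choose the three dark-grey ones with two latch lines.

Run:
```python
from h import *
p=get_image("top")
S={"A":[(383,40),(529,56),(521,124),(375,105)],"B":[(54,160),(208,167),(203,234),(50,227)],"C":[(319,290),(470,269),(480,341),(328,357)],"red":[(520,382),(664,338),(684,403),(535,445)]}
for k,v in S.items():
    P=np.array([atz(p,((x+.5)/3.4-.5+170,(y+.5)/3.4-.5+140),.062) for x,y in v])
    c=P.mean(0); d=(P[0]+P[3]-P[1]-P[2])/2; e=(P[0]+P[1]-P[2]-P[3])/2
    print(k,c.round(4),"L",np.linalg.norm(d).round(4),"W",np.linalg.norm(e).round(4),"yaw from y",np.degrees(np.arctan2(-d[0],d[1])).round(1))
o=observe();R=cv2.Rodrigues(o["ee_rot"])[0];print(R.round(3))
c=p["color"][120:240,370:500,::-1]
cv2.imwrite("pics/crop2.png",cv2.resize(c,None,fx=5,fy=5,interpolation=cv2.INTER_CUBIC))
```

```text
A [0.6028 0.1236 0.062 ] L 0.1088 W 0.0513 yaw from y -4.6
B [0.5054 0.3542 0.062 ] L 0.1118 W 0.0499 yaw from y -0.2
C [0.4276 0.1526 0.062 ] L 0.1095 W 0.051 yaw from y 9.4
red [0.3779 0.0059 0.062 ] L 0.1091 W 0.0472 yaw from y 18.7
[[ 0.903  0.     0.429]
 [-0.429  0.     0.903]
 [-0.    -1.     0.   ]]
```

View pics/crop2.png

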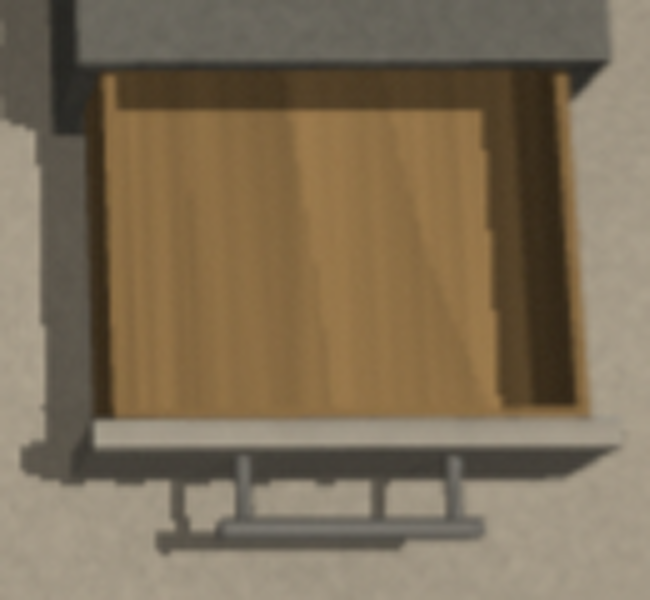

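```bash
cat >> h.py <<'E'
def go(pos,yaw):
    "print shift/turn in tool axes to reach pos, tool down, jaws along yaw(deg)"
    o=observe();R=cv2.Rodrigues(np.array(o["ee_rot"]))[0]
    y=np.radians(yaw);z=np.array([np.cos(y),np.sin(y),0]);yy=np.array([0,0,-1.]);G=np.c_[np.cross(yy,z),yy,z]
    print("t",round(o["clock"],2),"pos",o["position"].round(4),"F",o["force"].round(2),"w",round(o["width"],3),"q7",o["joints"].round(2))
    print("shift",(R.T@(np.array(pos)-o["position"])).round(4),"turn",np.degrees(cv2.Rodrigues(R.T@G)[0].ravel()).round(2))
E
python3 - <<'E'
from h import *
p=get_image("top")
f=lambda x,y,z:atz(p,((x+.5)/5-.5+370,(y+.5)/5-.5+120),z).round(4)
print("panel top outer",f(94,446,.104),f(617,446,.104),"inner",f(96,420,.104),f(620,430,.104))
print("handle",f(220,526,.082),f(484,526,.082))
print("unit top front edge",f(78,66,.115),f(609,62,.115))
print("floor edges at wall", f(110,416,.022))
go((.5054,.3542,.20),-0.2)
E
```

```text
panel top outer [ 0.4877 -0.0889  0.104 ] [ 0.4982 -0.3378  0.104 ] inner [ 0.5004 -0.0897  0.104 ] [ 0.506  -0.3394  0.104 ]
handle [ 0.4552 -0.153   0.082 ] [ 0.4606 -0.2802  0.082 ]
unit top front edge [ 0.6737 -0.0766  0.115 ] [ 0.6865 -0.3347  0.115 ]
floor edges at wall [ 0.5197 -0.1068  0.022 ]
t 0.9 pos [0.2684 0.5645 0.2094] F [-0.14 -0.71  1.49] w 1.004 q7 [-1.23  0.43  0.03  1.57 -0.01  1.13 -0.08]
shift [ 0.3043  0.0095 -0.0881] turn [-1.000e-02  6.477e+01  0.000e+00]
```

Emit:
arm_command(plan=[[[0.05,0.003,-0.015],[0,8.5,0]],[[0.1,0.006,-0.03],[0,17,0]],[[0.15,0.009,-0.045],[0,25,0]],[[0.2,0.009,-0.06],[0,34,0]],[[0.25,0.009,-0.075],[0,42,0]]], fingers=-1)

```text
clock: 1.4
position: [0.4548, 0.3954, 0.2006]
ee_rot: [-1.368, 0.919, -0.919]
force: [0.1, 1.2, -1.1]
width: 1.001
```

```bash
python3 -c "
from h import *
go((.5054,.3542,.20),-0.2)"
```

```text
t 1.4 pos [0.4548 0.3954 0.2006] F [ 0.07  1.2  -1.07] w 1.001 q7 [-0.98  0.41  0.25  1.66 -0.11  1.09 -0.31]
shift [0.0573 0.0006 0.0312] turn [-2.000e-02  2.243e+01 -2.000e-02]
```

Emit:
arm_command(plan=[[[0.03,0,0.015],[0,8,0]],[[0.045,0,0.025],[0,16,0]],[[0.05,0,0.027],[0,22.4,0]],[[0.05,0,0.027],[0,22.4,0]],[[0.05,0,0.027],[0,22.4,0]]])

```text
clock: 1.9
position: [0.4972, 0.3616, 0.2004]
ee_rot: [-1.213, 1.204, -1.204]
force: [-1.9, -0.3, 0.4]
width: 1.001
```

Run:
```python
from h import *
go((.5054,.3542,.05),-0.2)
o=observe();p=get_image("wrist");cv2.imwrite("pics/w1.png",p["color"][:,:,::-1])
W=wristW(p,o);print(p["mount"].round(3))
for n in("case_1_center",):
    for r in place_of(p,n): print(np.round(r["point"],1),r["confidence"],atz(p,r["point"],.031,W).round(4))
```

```text
t 1.9 pos [0.4972 0.3616 0.2004] F [-1.95 -0.35  0.4 ] w 1.001 q7 [-0.96  0.43  0.35  1.63 -0.16  1.1  -0.56]
shift [0.0075 0.1504 0.0081] turn [ 0.02  0.6  -0.01]
[[ 0.002 -0.961 -0.275 -0.075]
 [ 0.001  0.275 -0.961 -0.175]
 [ 1.     0.002  0.002  0.   ]
 [ 0.     0.     0.     1.   ]]
[270.9 323.7] 0.76 [0.432  0.1565 0.031 ]
```

View pics/w1.png

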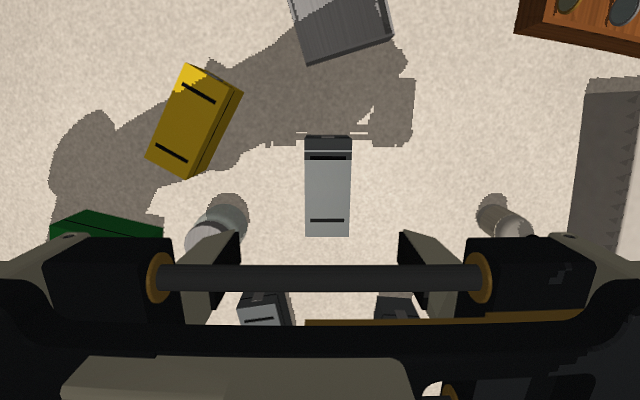

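Run:
```python
from h import *
o=observe();p=get_image("wrist");W=wristW(p,o)
c=p["color"][120:250,280:380,::-1];cv2.imwrite("pics/w1c.png",cv2.resize(c,None,fx=4.5,fy=4.5,interpolation=cv2.INTER_CUBIC))
P=[atz(p,u,.062,W).round(4) for u in((305,151),(352,151),(350,236.5),(306,236.5))];print(P,np.mean(P,0))
```

```text
[array([0.4825, 0.3988, 0.062 ]), array([0.5319, 0.3991, 0.062 ]), array([0.5331, 0.3021, 0.062 ]), array([0.4829, 0.3018, 0.062 ])] [0.5076  0.35045 0.062  ]
```

View pics/w1c.png

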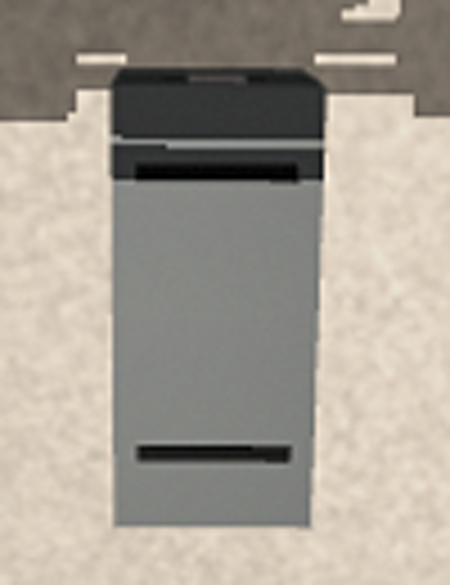

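Emit:
arm_command(plan=[[[0.004,0.04,0.005],[0,0.6,0]],[[0.007,0.07,0.009],[0,0.6,0]],[[0.007,0.1,0.009],[0,0.6,0]],[[0.007,0.1,0.009],[0,0.6,0]],[[0.007,0.1,0.009],[0,0.6,0]]])

```text
clock: 2.55
position: [0.5064, 0.3545, 0.1009]
ee_rot: [-1.207, 1.214, -1.214]
force: [-0.6, -0.0, 0.5]
width: 0.999
```

Run:
```python
from h import *
go((.5065,.354,.05),-0.2)
```

```text
t 2.55 pos [0.5064 0.3545 0.1009] F [-0.63 -0.04  0.5 ] w 0.999 q7 [-0.92  0.54  0.32  1.73 -0.21  0.9  -0.51]
shift [0.0005 0.0509 0.0001] turn [ 0.03 -0.15  0.01]
```

Emit:
arm_command(plan=[[[0,0.025,0],[0,0,0]],[[0,0.045,0],[0,0,0]],[[0,0.051,0],[0,0,0]],[[0,0.051,0],[0,0,0]]])

```text
clock: 2.95
position: [0.507, 0.3546, 0.0503]
ee_rot: [-1.205, 1.214, -1.214]
force: [0.7, 0.0, -0.7]
width: 1.001
```

Emit:
arm_command(plan=[[[0,0,0],[0,0,0]],[[0,0,0],[0,0,0]],[[0,0,0],[0,0,0]],[[0,0,0],[0,0,0]],[[0,0,0],[0,0,0]]], fingers=1, squeeze=30)

```text
clock: 3.45
position: [0.5069, 0.3542, 0.0497]
ee_rot: [-1.205, 1.215, -1.215]
force: [-0.1, 0.4, 0.6]
width: 0.612
```

Emit:
arm_command(plan=[[[0,0,0],[0,0,0]],[[0,0,0],[0,0,0]],[[0,0,0],[0,0,0]]])

```text
clock: 3.75
position: [0.5068, 0.3541, 0.0494]
ee_rot: [-1.206, 1.215, -1.215]
force: [-0.2, -0.4, -0.0]
width: 0.353
```

Emit:
arm_command(plan=[[[0,-0.01,0],[0,0,0]],[[0,-0.02,0],[0,0,0]],[[0,-0.025,0],[0,0,0]],[[0,-0.025,0],[0,0,0]],[[0,-0.025,0],[0,0,0]]])

```text
clock: 4.25
position: [0.5068, 0.3542, 0.0747]
ee_rot: [-1.205, 1.215, -1.215]
force: [0.1, 0.6, -0.8]
width: 0.006
```

```bash
cat > weigh.py <<'E'
from h import *
F=[];T=[]
for i in range(12):
    get_image("top"); o=observe();F.append(o["force"]);T.append(o["joint_efforts"])
print(o["clock"],o["position"].round(4),o["width"],"F",np.mean(F,0).round(2),"sd",np.std(F,0).round(2),"tau",np.mean(T,0).round(2),np.std(T,0).round(2),o["ft_torque"].round(2))
E
python3 weigh.py
```

```text
4.85 [0.5067 0.3541 0.0744] 0.0053086887976612 F [-0.21  0.2   0.02] sd [0.6  0.58 0.57] tau [-0.000e+00 -6.901e+01  6.420e+00 -2.554e+01 -5.000e-02 -0.000e+00
 -0.000e+00] [0.01 0.19 0.03 0.09 0.   0.   0.  ] [-0.15  0.04  0.02]
```

Run:
```python
from h import *
for n in("wrist","top","scene"):
    p=get_image(n);cv2.imwrite(f"pics/{n}2.png",p["color"][:,:,::-1])
```

```text
(no output)
```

View pics/wrist2.png

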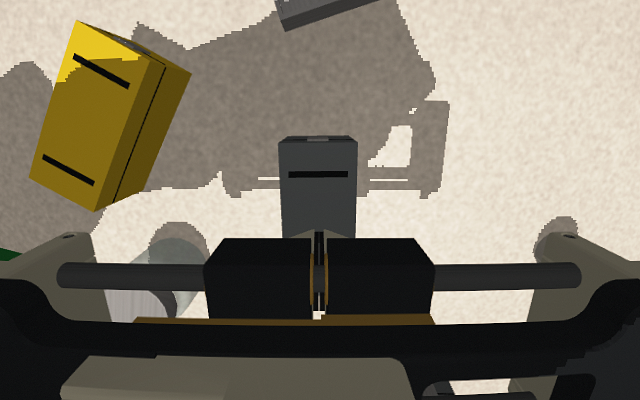

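View pics/scene2.png

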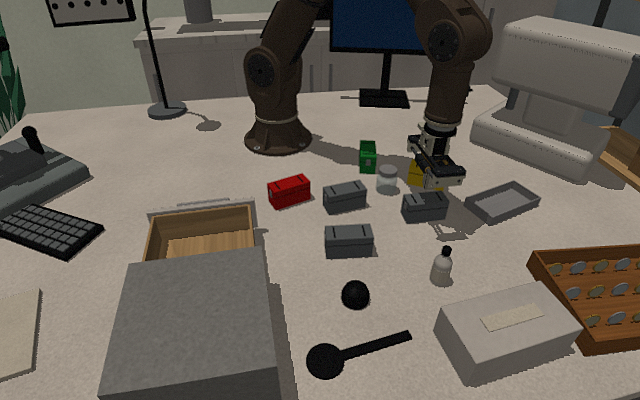

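View pics/top2.png

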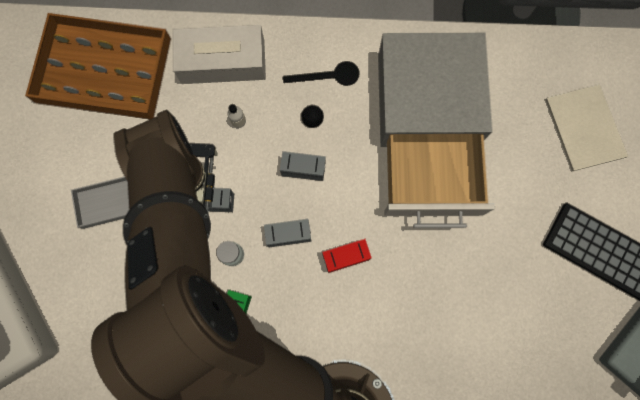

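Run:
```python
from h import *
o=observe();print(o["position"],o["width"])
p=get_image("scene")
im=p["color"][:,:,::-1].copy()
P=o["position"]
pts=np.array([P,P-[0,0,.022],[.5065,.354,.062],[.5065,.299,.062],[.5065,.409,.062]])
uv=proj(p,pts);print(uv.round(1))
c=cv2.resize(im[120:230,380:500],None,fx=6,fy=5,interpolation=cv2.INTER_CUBIC)
for i,(u,v) in enumerate(uv): cv2.circle(c,(int((u-380)*6),int((v-120)*5)),4,[(0,0,255),(0,255,0),(255,0,0),(255,255,0),(0,255,255)][i],-1)
cv2.imwrite("pics/s2c.png",c)
p=get_image("wrist");W=wristW(p,o)
print(proj(p,pts,W).round(1))
c=cv2.resize(p["color"][110:340,230:430,::-1],None,fx=3,fy=2.6,interpolation=cv2.INTER_CUBIC);cv2.imwrite("pics/w2c.png",c)
```

```text
[0.50671726 0.35419101 0.07446836] 0.006720990257165434
[[425.9 193.1]
 [424.5 199.8]
 [425.  196.9]
 [405.3 198.9]
 [444.4 195. ]]
[[318.3 235.6]
 [318.4 223.4]
 [318.  228.6]
 [318.8 298.7]
 [317.2 146.6]]
```

View pics/s2c.png

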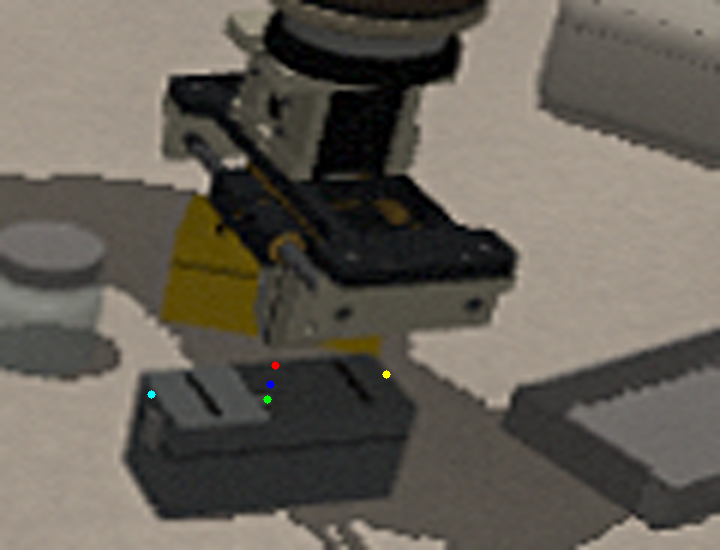

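View pics/w2c.png

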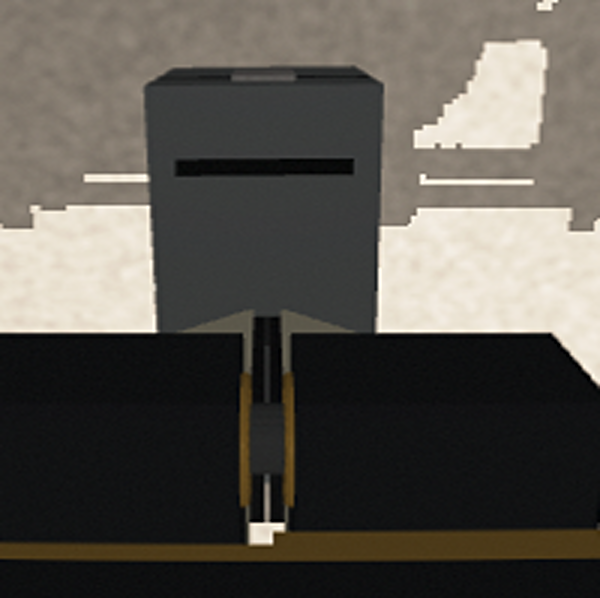

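Run:
```python
from h import *
o=observe();p=get_image("scene");P=o["position"]
for dz in(0,.03,.04): 
  print(dz,[(proj(p,P+[.095,s*.0375,.044+dz])[0]-[380,120])*[6,5] for s in(-1,1)], [(proj(p,P+[-.095,s*.0375,.044+dz])[0]-[380,120])*[6,5] for s in(-1,1)])
p=get_image("wrist");W=wristW(p,o)
R=cv2.Rodrigues(o["ee_rot"])[0]
for l in([-.0095,.022,0],[-.0095,.0,0],[-.0095,-.03,0],[-.0375,-.044,.095],[-.0375,-.044,-.095],[-.0375,-.08,.095]): print(l,proj(p,P+R@np.array(l),W).round(1))
```

```text
0 [array([298.38103854, 414.78050372]), array([475.57228716, 399.58710297])] [array([134.36740202, 205.97896468]), array([288.68397614, 195.58952746])]
0.03 [array([312.4555117 , 362.66989501]), array([492.94945539, 347.99119255])] [array([143.26158502, 157.98988202]), array([300.06075351, 148.05012015])]
0.04 [array([317.25884195, 344.81530899]), array([498.87510931, 330.32403999])] [array([146.28342233, 141.6268767 ]), array([303.92398812, 131.8471512 ])]
[-0.0095, 0.022, 0] [[318.4 210.6]]
[-0.0095, 0.0, 0] [[318.3 221.6]]
[-0.0095, -0.03, 0] [[318.2 241.4]]
[-0.0375, -0.044, 0.095] [[520.  197.5]]
[-0.0375, -0.044, -0.095] [[116.5 198.1]]
[-0.0375, -0.08, 0.095] [[582.4 224.8]]
```

Emit:
arm_command(plan=[[[0,-0.04,0],[0,0,0]],[[0,-0.08,0],[0,0,0]],[[0,-0.08,0],[0,0,0]],[[0,-0.08,0],[0,0,0]],[[0,-0.08,0],[0,0,0]]], fingers=-1)

```text
clock: 5.7
position: [0.5061, 0.3539, 0.1536]
ee_rot: [-1.207, 1.215, -1.215]
force: [0.4, 0.1, -1.0]
width: 0.388
```

Emit:
arm_command(plan=[[[0,0,0],[0,0,0]],[[0,0,0],[0,0,0]],[[0,0,0],[0,0,0]],[[0,0,0],[0,0,0]],[[0,0,0],[0,0,0]]])

```text
clock: 6.2
position: [0.5067, 0.3541, 0.1543]
ee_rot: [-1.206, 1.215, -1.215]
force: [0.1, -0.1, -0.1]
width: 0.826
```

Run:
```python
from h import *
o=observe();print(o["position"],o["width"],o["ee_rot"],o["joints"])
p=get_image("scene")
c=cv2.resize(p["color"][90:220,380:510,::-1],None,fx=6,fy=4.5,interpolation=cv2.INTER_CUBIC)
cv2.imwrite("pics/s3c.png",c)
p=get_image("wrist")
c=cv2.resize(p["color"][120:340,150:490,::-1],None,fx=2.3,fy=2.3,interpolation=cv2.INTER_CUBIC);cv2.imwrite("pics/w3c.png",c)
```

```text
[0.50674389 0.35405896 0.154298  ] 0.8261169748951686 [-1.20579048  1.21480233 -1.21487863] [-0.93131348  0.48194206  0.34293294  1.67968819 -0.1847624   1.01210512
 -0.53374398]
```

View pics/s3c.png

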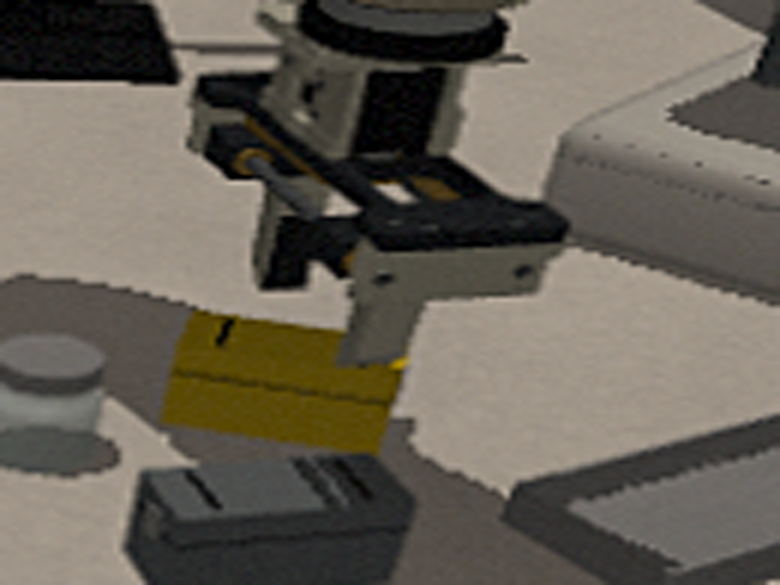

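View pics/w3c.png

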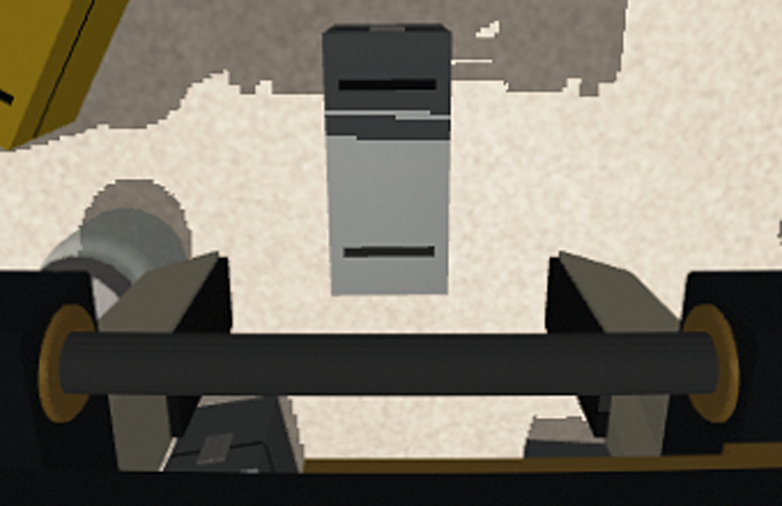

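Run:
```python
from h import *
p=get_image("scene");P=observe()["position"]
f=lambda u,v,x:(lambda c,r:c+r*(x-c[0])/r[0])(*ray(p,(u,v)))
for u,v,x in((436.3,170.6,.564),(446.7,170.2,.564),(422.5,153.9,.469),(430,153,.469)):
    print((f(u,v,x)-P).round(4))
p=get_image("wrist");W=wristW(p,observe())
# wrist: fingertips rows; left finger tip inner corner (218,253) crop, right (560,253)
for l in([-.0095,.022,.038],[-.0095,-.015,.038],[.0,-.015,.038],[.0095,-.015,.038],[-.0095,-.015,-.038],[-.02,-.015,-.038]): print(l,(proj(p,P+cv2.Rodrigues(observe()["ee_rot"])[0]@np.array(l),W)[0]-[150,120])*2.3)
```

```text
[ 0.0572 -0.0175  0.0276]
[0.0572 0.0089 0.0262]
[-0.0378 -0.0115  0.0174]
[-0.0378  0.0087  0.0183]
[-0.0095, 0.022, 0.038] [512.27517964 208.05338331]
[-0.0095, -0.015, 0.038] [537.70477185 254.11317216]
[0.0, -0.015, 0.038] [535.42974219 288.63221728]
[0.0095, -0.015, 0.038] [533.18438529 322.04698133]
[-0.0095, -0.015, -0.038] [236.25751526 254.5543636 ]
[-0.02, -0.015, -0.038] [233.51739584 215.12650438]
```

Emit:
arm_command(plan=[[[0,0.04,0],[0,0,0]],[[0,0.08,0],[0,0,0]],[[0,0.11,0],[0,0,0]],[[0,0.12,0],[0,0,0]],[[0,0.12,0],[0,0,0]]])

```text
clock: 6.9
position: [0.5061, 0.3536, 0.0334]
ee_rot: [-1.208, 1.215, -1.215]
force: [0.3, -0.7, 0.5]
width: 1.001
```

Run:
```python
from h import *
go((.5067,.354,.008),0)
p=get_image("scene")
c=cv2.resize(p["color"][120:250,380:510,::-1],None,fx=6,fy=4.5,interpolation=cv2.INTER_CUBIC)
cv2.imwrite("pics/s4c.png",c)
p=get_image("wrist")
c=cv2.resize(p["color"][120:340,150:490,::-1],None,fx=2.3,fy=2.3,interpolation=cv2.INTER_CUBIC);cv2.imwrite("pics/w4c.png",c)
```

```text
t 6.9 pos [0.5061 0.3536 0.0334] F [ 0.27 -0.7   0.46] w 1.001 q7 [-0.89  0.62  0.29  1.78 -0.24  0.77 -0.49]
shift [-0.0005  0.0254  0.0006] turn [ 0.1  -0.43  0.09]
```

View pics/s4c.png

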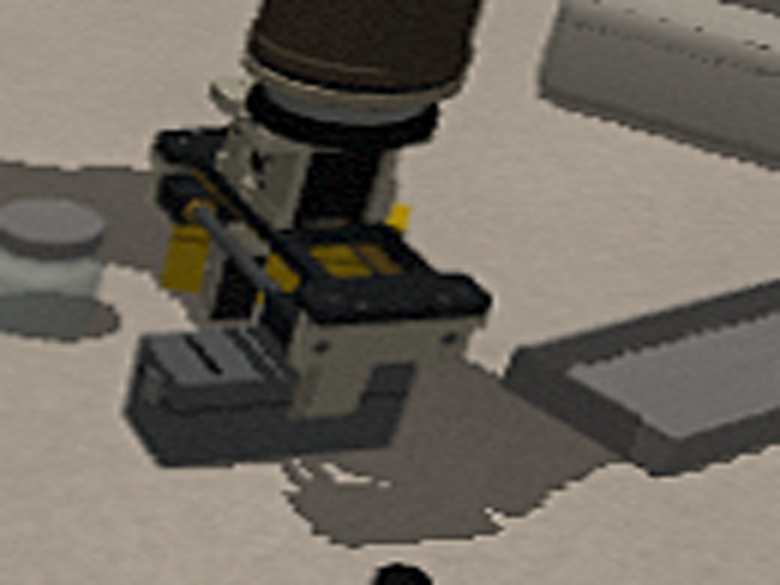

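View pics/w4c.png

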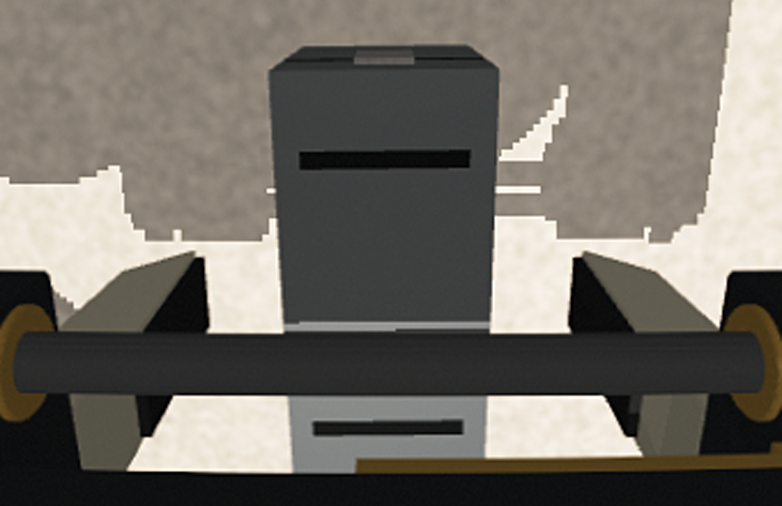

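Run:
```python
from h import *
p=get_image("scene");P=observe()["position"]
f=lambda u,v,x:(lambda c,r:c+r*(x-c[0])/r[0])(*ray(p,(380+u/6,120+v/4.5)))
for u,v,x in((290,415,.571),(350,411,.571)): print(f(u,v,x).round(4),(f(u,v,x)-P).round(4))
for u,v in((160,465),(392,447)): print("case bottom near edge",f(u,v,.5315).round(4), atz(p,(380+u/6,120+v/4.5),0).round(4))
for u,v in((150,330),): pass
print(((proj(p,np.array([[.5315,.299,0],[.5315,.409,0],[.5315,.299,.062],[.5315,.409,.062]]))-[380,120])*[6,4.5]).round(0))
```

```text
[0.571  0.3362 0.0637] [ 0.0631 -0.0186  0.0275]
[0.571  0.3632 0.0631] [0.0631 0.0083 0.0269]
case bottom near edge [ 0.5315  0.3034 -0.0015] [0.5331 0.3026 0.    ]
case bottom near edge [ 0.5315  0.4147 -0.0026] [0.5343 0.4128 0.    ]
[[151. 464.]
 [382. 445.]
 [172. 381.]
 [410. 363.]]
```

Emit:
arm_command(plan=[[[-0.002,0.012,0],[0,0,0]],[[-0.004,0.024,0],[0,0,0]],[[-0.004,0.03,0],[0,0,0]],[[-0.004,0.03,0],[0,0,0]]])

```text
clock: 7.45
position: [0.5059, 0.3577, 0.0031]
ee_rot: [-1.208, 1.215, -1.215]
force: [-0.4, -0.8, 0.1]
width: 0.998
```

Run:
```python
from h import *
go((.5067,.354,.008),0)
p=get_image("scene")
c=cv2.resize(p["color"][120:250,380:510,::-1],None,fx=6,fy=4.5,interpolation=cv2.INTER_CUBIC)
cv2.imwrite("pics/s5c.png",c)
```

```text
t 7.45 pos [0.5059 0.3577 0.0031] F [-0.37 -0.79  0.06] w 0.998 q7 [-0.89  0.67  0.28  1.79 -0.26  0.72 -0.48]
shift [ 0.0037 -0.0049  0.0008] turn [ 0.1  -0.42  0.08]
```

View pics/s5c.png

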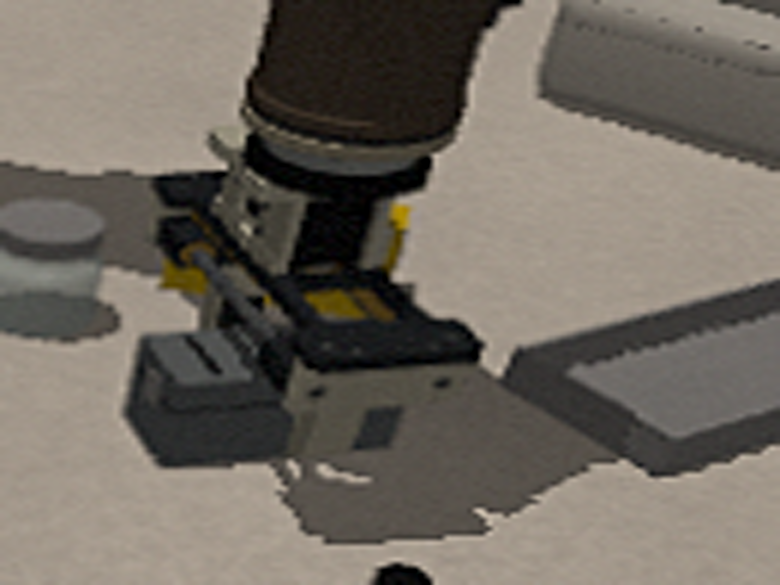

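Emit:
arm_command(plan=[[[0,0,0],[0,0,0]],[[0,0,0],[0,0,0]],[[0,0,0],[0,0,0]],[[0,0,0],[0,0,0]],[[0,0,0],[0,0,0]]], fingers=1, squeeze=30)

```text
clock: 8.0
position: [0.5068, 0.3582, 0.0046]
ee_rot: [-1.205, 1.215, -1.215]
force: [-0.2, -0.4, 0.7]
width: 0.614
```

Emit:
arm_command(plan=[[[0,0,0],[0,0,0]],[[0,0,0],[0,0,0]],[[0,0,0],[0,0,0]]])

```text
clock: 8.3
position: [0.5068, 0.3582, 0.0045]
ee_rot: [-1.206, 1.215, -1.215]
force: [-0.3, 0.1, 2.2]
width: 0.545
```

Emit:
arm_command(plan=[[[0,-0.01,0],[0,0,0]],[[0,-0.02,0],[0,0,0]],[[0,-0.025,0],[0,0,0]],[[0,-0.025,0],[0,0,0]],[[0,-0.025,0],[0,0,0]]])

```text
clock: 8.8
position: [0.5068, 0.3582, 0.0296]
ee_rot: [-1.205, 1.215, -1.215]
force: [-0.3, 0.1, -1.7]
width: 0.543
```

```bash
python3 weigh.py
python3 - <<'E'
from h import *
p=get_image("scene")
c=cv2.resize(p["color"][100:250,370:510,::-1],None,fx=5,fy=4,interpolation=cv2.INTER_CUBIC)
cv2.imwrite("pics/s6c.png",c)
E
```

```text
9.4 [0.5068 0.3581 0.0294] 0.54042294688856 F [ 0.18  0.06 -1.69] sd [0.45 0.43 0.29] tau [-1.000e-02 -7.240e+01  6.750e+00 -2.394e+01 -5.000e-02 -0.000e+00
  0.000e+00] [0.01 0.2  0.03 0.08 0.   0.   0.  ] [-0.05  0.06 -0.01]
```

View pics/s6c.png

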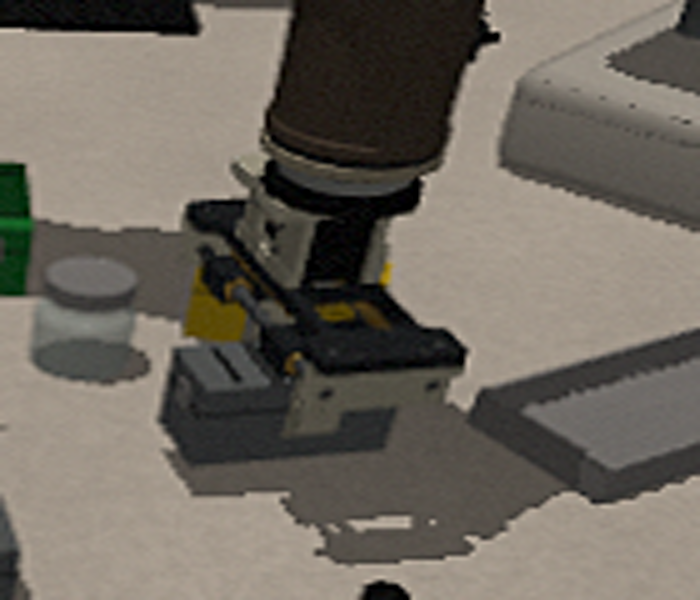

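B is lifted level and weighs about 1.7 N, so it is empty. I'll put it straight back.

Emit:
arm_command(plan=[[[0,0.012,0],[0,0,0]],[[0,0.02,0],[0,0,0]],[[0,0.0235,0],[0,0,0]],[[0,0.025,0],[0,0,0]],[[0,0.025,0],[0,0,0]]])

```text
clock: 9.95
position: [0.5061, 0.3577, 0.0045]
ee_rot: [-1.207, 1.216, -1.215]
force: [-3.5, -1.0, 7.2]
width: 0.543
```

Emit:
arm_command(plan=[[[0,0,0],[0,0,0]],[[0,0,0],[0,0,0]],[[0,0,0],[0,0,0]],[[0,0,0],[0,0,0]],[[0,0,0],[0,0,0]]], fingers=-1)

```text
clock: 10.45
position: [0.5069, 0.3581, 0.0044]
ee_rot: [-1.206, 1.215, -1.215]
force: [-0.3, -0.3, 0.8]
width: 0.926
```

Emit:
arm_command(plan=[[[0,-0.02,0],[0,0,0]],[[0,-0.06,0],[0,0,0]],[[0,-0.1,0],[0,0,0]],[[0,-0.13,0],[0,0,0]],[[0,-0.13,0],[0,0,0]]])

```text
clock: 10.95
position: [0.5093, 0.3597, 0.1392]
ee_rot: [-1.197, 1.213, -1.214]
force: [-0.1, -1.0, -0.4]
width: 0.995
```

Run:
```python
from h import *
go((.4276,.1526,.134),9.4)
go((.4276,.1526,.134),5)
```

```text
t 10.95 pos [0.5093 0.3597 0.1392] F [-0.07 -1.03 -0.41] w 0.995 q7 [-0.93  0.5   0.34  1.69 -0.2   0.98 -0.53]
shift [ 0.2077  0.0036 -0.0801] turn [-0.37 -9.85 -0.27]
t 10.95 pos [0.5093 0.3597 0.1392] F [-0.07 -1.03 -0.41] w 0.995 q7 [-0.93  0.5   0.34  1.69 -0.2   0.98 -0.53]
shift [ 0.2077  0.0036 -0.0801] turn [-0.35 -5.45 -0.28]
```

Emit:
arm_command(plan=[[[0.045,0,0.019],[0,1,0]],[[0.09,0,0.038],[0,2,0]],[[0.135,0,0.057],[0,3,0]],[[0.18,0,0.076],[0,4,0]],[[0.21,0,0.09],[0,4.5,0]]])

```text
clock: 11.45
position: [0.5959, 0.143, 0.134]
ee_rot: [-1.166, 1.275, -1.277]
force: [1.0, 1.0, -0.8]
width: 1.006
```

Emit:
arm_command(plan=[[[0.021,0,0.004],[0,0,0]],[[0.021,0,0.004],[0,0,0]],[[0.021,0,0.004],[0,0,0]]])

```text
clock: 11.75
position: [0.597, 0.1263, 0.1338]
ee_rot: [-1.167, 1.274, -1.272]
force: [0.6, 0.9, -0.4]
width: 0.997
```

Run:
```python
from h import *
go((.603,.1265,.0045),-4.6)
o=observe();p=get_image("wrist");cv2.imwrite("pics/w7.png",p["color"][:,:,::-1])
W=wristW(p,o)
a=np.radians(-4.6);d=np.array([-np.sin(a),np.cos(a),0]);e=np.array([np.cos(a),np.sin(a),0]);c=np.array([.6028,.1236,.062])
print(proj(p,[c+d*.055-e*.025,c+d*.055+e*.025,c-d*.055+e*.025,c-d*.055-e*.025],W).round(0))
```

```text
t 11.75 pos [0.597  0.1263 0.1338] F [ 0.62  0.86 -0.41] w 0.997 q7 [-0.56  0.5   0.38  1.72 -0.22  0.96 -0.18]
shift [-0.0007  0.1293  0.0061] turn [ 0.05 -0.38 -0.01]
[[295. 142.]
 [356. 141.]
 [353. 262.]
 [299. 262.]]
```

View pics/w7.png

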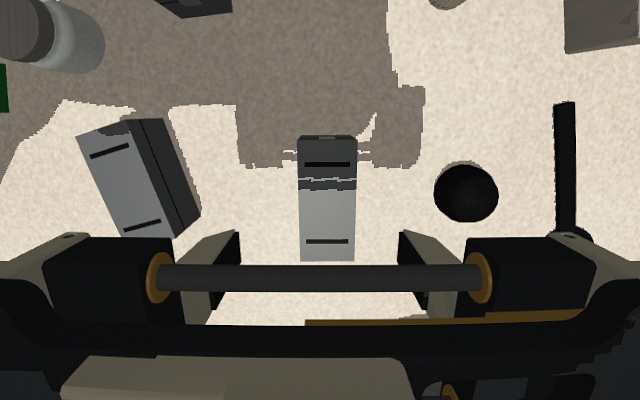

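Emit:
arm_command(plan=[[[0,0.03,0.0065],[0,0,0]],[[0,0.07,0.0065],[0,0,0]],[[0,0.1,0.0065],[0,0,0]],[[0,0.125,0.0065],[0,0,0]],[[0,0.129,0.0065],[0,0,0]]])

```text
clock: 12.3
position: [0.601, 0.1274, 0.0022]
ee_rot: [-1.173, 1.274, -1.268]
force: [-0.5, -0.3, -0.3]
width: 0.998
```

Emit:
arm_command(plan=[[[0,0,0],[0,0,0]],[[0,0,0],[0,0,0]],[[0,0,0],[0,0,0]],[[0,0,0],[0,0,0]],[[0,0,0],[0,0,0]]], fingers=1)

```text
clock: 12.8
position: [0.6043, 0.1258, 0.0062]
ee_rot: [-1.166, 1.272, -1.272]
force: [-0.1, -0.4, -0.2]
width: 0.617
```

Emit:
arm_command(plan=[[[0,0,0],[0,0,0]],[[0,0,0],[0,0,0]],[[0,0,0],[0,0,0]]])

```text
clock: 13.1
position: [0.6042, 0.1257, 0.0059]
ee_rot: [-1.167, 1.272, -1.272]
force: [-0.9, -1.3, 5.8]
width: 0.543
```

Emit:
arm_command(plan=[[[0,-0.01,0],[0,0,0]],[[0,-0.02,0],[0,0,0]],[[0,-0.025,0],[0,0,0]],[[0,-0.025,0],[0,0,0]],[[0,-0.025,0],[0,0,0]]])

```text
clock: 13.6
position: [0.6037, 0.1257, 0.0305]
ee_rot: [-1.167, 1.272, -1.272]
force: [0.6, -0.3, -5.9]
width: 0.544
```

```bash
python3 weigh.py
python3 - <<'E'
from h import *
p=get_image("scene")
c=cv2.resize(p["color"][130:300,270:430,::-1],None,fx=4.5,fy=3.5,interpolation=cv2.INTER_CUBIC)
cv2.imwrite("pics/s8c.png",c)
E
```

```text
14.2 [0.6039 0.1256 0.0304] 0.5468854586995483 F [-0.03  0.03 -5.31] sd [0.47 0.48 0.51] tau [-1.000e-02 -7.371e+01  7.860e+00 -2.473e+01 -4.000e-02  3.000e-02
  0.000e+00] [0.01 0.19 0.03 0.08 0.   0.01 0.  ] [-0.06 -0.02  0.  ]
```

View pics/s8c.png

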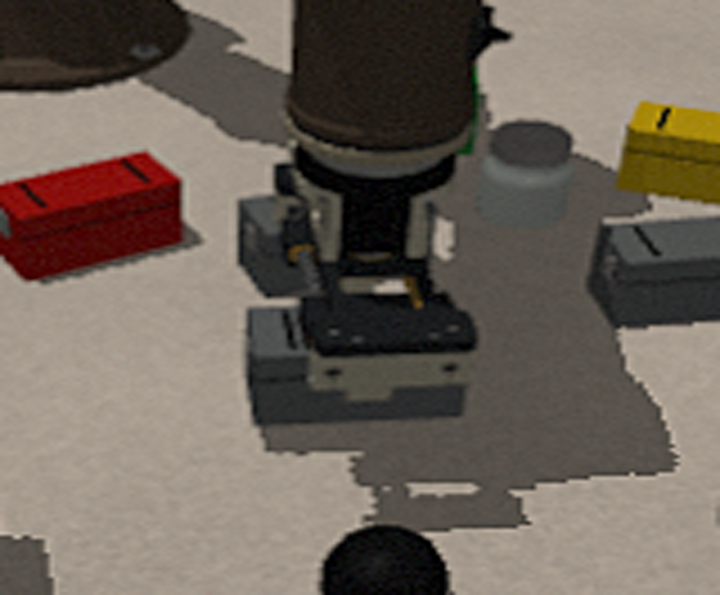

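A weighs about 5.3 N (0.54 kg), so it is clearly the loaded case. I'll carry it to the drawer, turned 90°.

Emit:
arm_command(plan=[[[0,-0.03,0],[0,0,0]],[[0,-0.06,0],[0,0,0]],[[0,-0.09,0],[0,0,0]],[[0,-0.115,0],[0,0,0]],[[0,-0.12,0],[0,0,0]]], squeeze=40)

```text
clock: 14.75
position: [0.6057, 0.1258, 0.1535]
ee_rot: [-1.162, 1.27, -1.273]
force: [0.3, -0.1, -4.8]
width: 0.543
```

Emit:
arm_command(plan=[[[0.03,0,0.002],[0,8,0]],[[0.06,0,0.004],[0,16,0]],[[0.09,0,0.006],[0,24,0]],[[0.12,0,0.007],[0,32,0]],[[0.15,0,0.008],[0,40,0]]])

```text
clock: 15.25
position: [0.5981, -0.0256, 0.1492]
ee_rot: [-0.727, 1.764, -1.763]
force: [1.3, 0.2, -6.4]
width: 0.538
```

Emit:
arm_command(plan=[[[0,0,0],[0,0,0]],[[0,0,0],[0,0,0]]])

```text
clock: 15.45
position: [0.5982, -0.0254, 0.1493]
ee_rot: [-0.731, 1.761, -1.76]
force: [-0.8, 0.9, -5.6]
width: 0.542
```

Run:
```python
from h import *
go((.595,-.210,.150),-87.4)
```

```text
t 15.45 pos [ 0.5982 -0.0254  0.1493] F [-0.77  0.93 -5.6 ] w 0.542 q7 [-0.45  0.49  0.59  1.75 -0.32  1.   -0.53]
shift [ 0.1328 -0.0006  0.1283] turn [2.00e-02 4.24e+01 9.00e-02]
```

Emit:
arm_command(plan=[[[0.026,0,0.026],[0,8.5,0]],[[0.052,0,0.051],[0,17,0]],[[0.078,0,0.076],[0,25.5,0]],[[0.105,0,0.102],[0,34,0]],[[0.133,0,0.128],[0,42.4,0]]])

```text
clock: 15.95
position: [0.5959, -0.2085, 0.1495]
ee_rot: [-0.049, 2.201, -2.198]
force: [1.3, -0.7, -6.4]
width: 0.544
```

Emit:
arm_command(plan=[[[0,0,0],[0,0,0]],[[0,0,0],[0,0,0]]])

```text
clock: 16.15
position: [0.5953, -0.209, 0.1495]
ee_rot: [-0.053, 2.198, -2.198]
force: [0.4, 1.6, -5.3]
width: 0.542
```

Run:
```python
from h import *
go((.595,-.210,.032),-87.4)
for n in("wrist","scene","top"):
    p=get_image(n);cv2.imwrite(f"pics/{n}9.png",p["color"][:,:,::-1])
```

```text
t 16.15 pos [ 0.5953 -0.209   0.1495] F [ 0.36  1.6  -5.28] w 0.542 q7 [-0.25  0.59  0.78  1.67 -0.46  1.07 -0.85]
shift [0.0002 0.1175 0.001 ] turn [0.02 0.1  0.07]
```

View pics/wrist9.png

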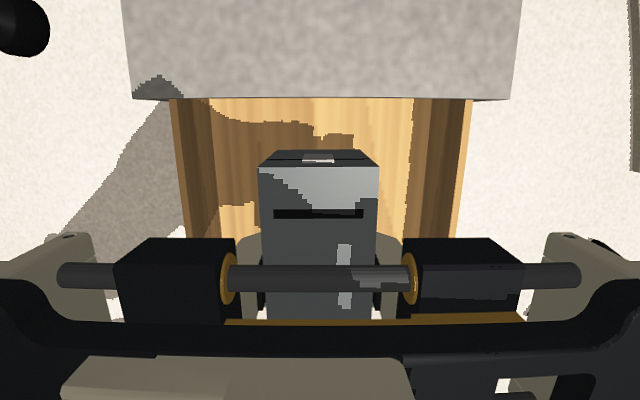

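View pics/scene9.png

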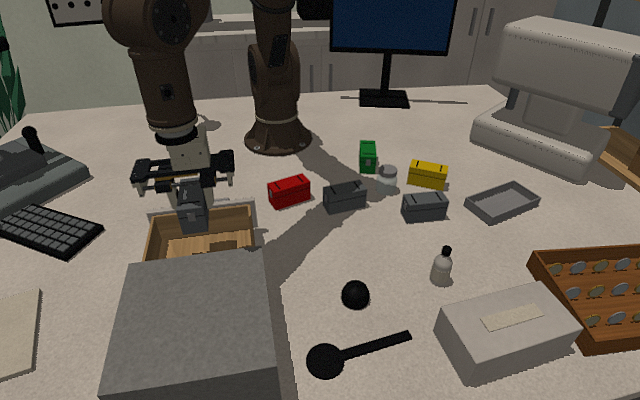

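View pics/top9.png

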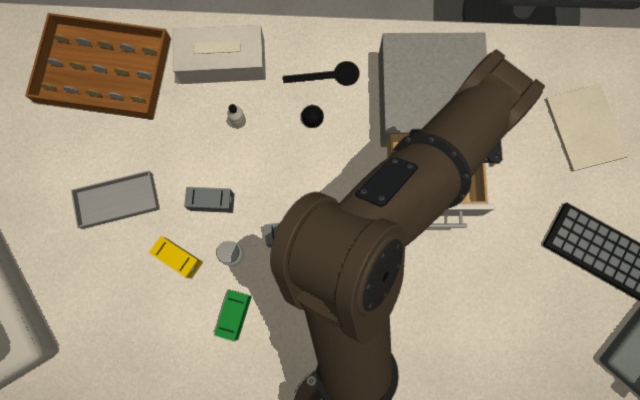

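Run:
```python
from h import *
p=get_image("scene")
a=np.radians(2.6);X=np.array([np.cos(a),np.sin(a),0]);Y=np.array([-np.sin(a),np.cos(a),0])
c=np.array([.593,-.209,.144])
B=[c+X*.055+Y*s*.025+np.array([0,0,h]) for s,h in((-1,0),(1,0),(1,.062),(-1,.062))]
F=np.array([.513,-.2127,0])
G=[F+np.array([0,0,.022])+X*x+Y*y for x,y in((.163,-.109),(.163,.109))]+[F+np.array([0,0,.104])+Y*y for y in(-.12,.12)]+[F+X*.167+Y*y+np.array([0,0,.115]) for y in(-.13,.13)]
im=cv2.resize(p["color"][140:290,110:280,::-1],None,fx=4.5,fy=4,interpolation=cv2.INTER_CUBIC)
t=lambda P:[tuple(int(v) for v in (u-[110,140])*[4.5,4]) for u in proj(p,P)]
cv2.polylines(im,[np.array(t(B))],True,(0,0,255),1)
for i,u in enumerate(t(G)): cv2.circle(im,u,4,[(0,255,0),(255,0,0),(255,0,255)][i//2],-1)
cv2.imwrite("pics/s10.png",im)
```

```text
(no output)
```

View pics/s10.png

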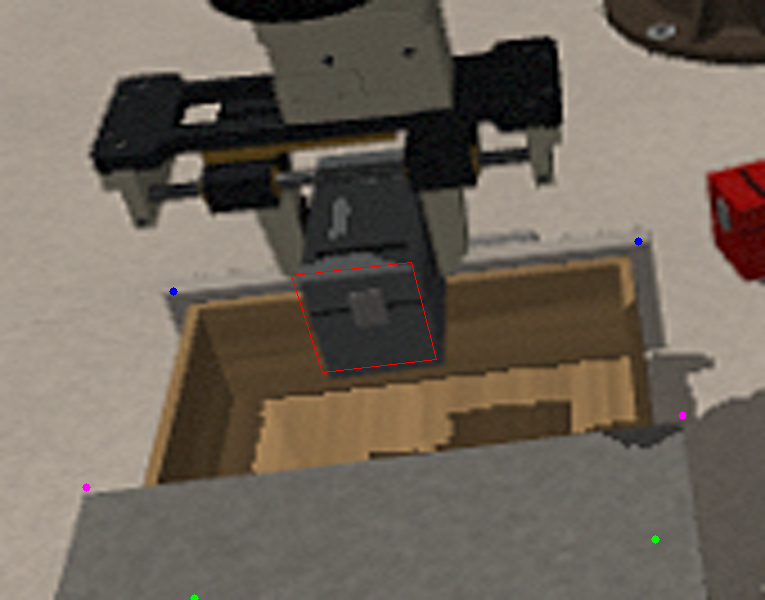

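Run:
```python
from h import *
p=get_image("scene")
f=lambda u,v,x:(lambda c,r:c+r*(x-c[0])/r[0])(*ray(p,(110+u/4.5,140+v/4)))
for u,v in((145,225),(540,185),(285,268),(455,270)):
    for x in(.595,.605,.63): print((u,v),x,f(u,v,x).round(4))
```

```text
(145, 225) 0.595 [ 0.595  -0.3039  0.2047]
(145, 225) 0.605 [ 0.605  -0.3     0.2115]
(145, 225) 0.63 [ 0.63   -0.2901  0.2286]
(540, 185) 0.595 [ 0.595  -0.128   0.2096]
(540, 185) 0.605 [ 0.605  -0.1268  0.2164]
(540, 185) 0.63 [ 0.63   -0.1238  0.2333]
(285, 268) 0.595 [ 0.595  -0.2498  0.1708]
(285, 268) 0.605 [ 0.605  -0.2467  0.1781]
(285, 268) 0.63 [ 0.63   -0.239   0.1965]
(455, 270) 0.595 [ 0.595  -0.1741  0.1603]
(455, 270) 0.605 [ 0.605  -0.1722  0.1678]
(455, 270) 0.63 [ 0.63   -0.1674  0.1866]
```

Emit:
arm_command(plan=[[[0,0.025,0],[0,0,0]],[[0,0.05,0],[0,0,0]],[[0,0.075,0],[0,0,0]],[[0,0.095,0],[0,0,0]],[[0,0.1,0],[0,0,0]]])

```text
clock: 16.9
position: [0.5945, -0.2072, 0.0482]
ee_rot: [-0.057, 2.2, -2.197]
force: [-0.3, 0.5, -5.8]
width: 0.543
```

Emit:
arm_command(plan=[[[0,0.004,0],[0,0,0]],[[0,0.008,0],[0,0,0]],[[0,0.012,0],[0,0,0]],[[0,0.014,0],[0,0,0]],[[0,0.016,0],[0,0,0]]])

```text
clock: 17.4
position: [0.5959, -0.2091, 0.0347]
ee_rot: [-0.051, 2.197, -2.198]
force: [1.4, -0.6, -5.5]
width: 0.541
```

Run:
```python
from h import *
go((.595,-.210,.0275),-87.4)
p=get_image("scene")
cv2.imwrite("pics/s11.png",cv2.resize(p["color"][140:290,110:280,::-1],None,fx=4.5,fy=4,interpolation=cv2.INTER_CUBIC))
```

```text
t 17.4 pos [ 0.5959 -0.2091  0.0347] F [ 1.38 -0.63 -5.49] w 0.541 q7 [-0.18  0.72  0.68  1.77 -0.58  0.87 -0.76]
shift [0.0009 0.0072 0.0008] turn [-0.01  0.07 -0.04]
```

View pics/s11.png

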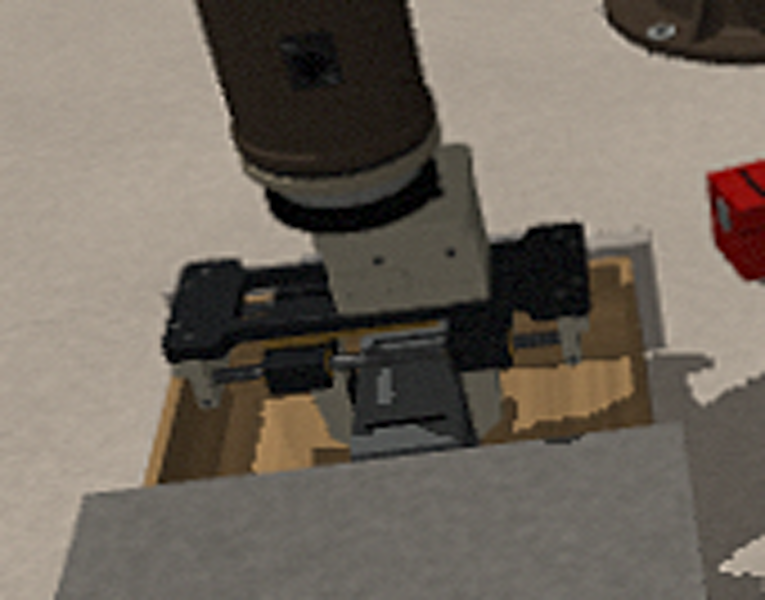

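Emit:
arm_command(plan=[[[0,0.0015,0],[0,0,0]],[[0,0.003,0],[0,0,0]],[[0,0.0045,0],[0,0,0]],[[0,0.006,0],[0,0,0]],[[0,0.006,0],[0,0,0]]])

```text
clock: 17.95
position: [0.5955, -0.209, 0.0282]
ee_rot: [-0.052, 2.198, -2.198]
force: [-0.1, 0.1, -6.3]
width: 0.543
```

Emit:
arm_command(plan=[[[0,0.001,0],[0,0,0]],[[0,0.001,0],[0,0,0]],[[0,0.001,0],[0,0,0]]])

```text
clock: 18.25
position: [0.5961, -0.2091, 0.028]
ee_rot: [-0.05, 2.197, -2.197]
force: [-0.5, 2.3, 1.7]
width: 0.541
```

Emit:
arm_command(plan=[[[0,0,0],[0,0,0]],[[0,0,0],[0,0,0]],[[0,0,0],[0,0,0]],[[0,0,0],[0,0,0]],[[0,0,0],[0,0,0]]], fingers=-0.6)

```text
clock: 18.75
position: [0.5956, -0.2091, 0.0274]
ee_rot: [-0.051, 2.198, -2.198]
force: [0.2, 0.0, 0.3]
width: 0.797
```

Emit:
arm_command(plan=[[[0,-0.02,0],[0,0,0]],[[0,-0.05,0],[0,0,0]],[[0,-0.09,0],[0,0,0]],[[0,-0.12,0],[0,0,0]],[[0,-0.15,0],[0,0,0]]])

```text
clock: 19.25
position: [0.5955, -0.2092, 0.179]
ee_rot: [-0.05, 2.198, -2.198]
force: [0.9, 1.3, -0.4]
width: 0.8
```

Emit:
arm_command(plan=[[[0,0,0],[0,0,0]],[[0,0,0],[0,0,0]]], fingers=1)

```text
clock: 19.45
position: [0.5959, -0.2091, 0.1778]
ee_rot: [-0.05, 2.197, -2.197]
force: [-0.1, 0.8, 0.1]
width: 0.671
```

Run:
```python
from h import *
go((.35,-.2,.178),-87.4)
p=get_image("scene")
cv2.imwrite("pics/s12.png",cv2.resize(p["color"][140:290,110:280,::-1],None,fx=4.5,fy=4,interpolation=cv2.INTER_CUBIC))
```

```text
t 19.45 pos [ 0.5959 -0.2091  0.1778] F [-0.09  0.78  0.15] w 0.671 q7 [-0.26  0.56  0.8   1.64 -0.44  1.12 -0.86]
shift [ 0.2452 -0.0005 -0.0205] turn [-0.    0.08 -0.07]
```

View pics/s12.png

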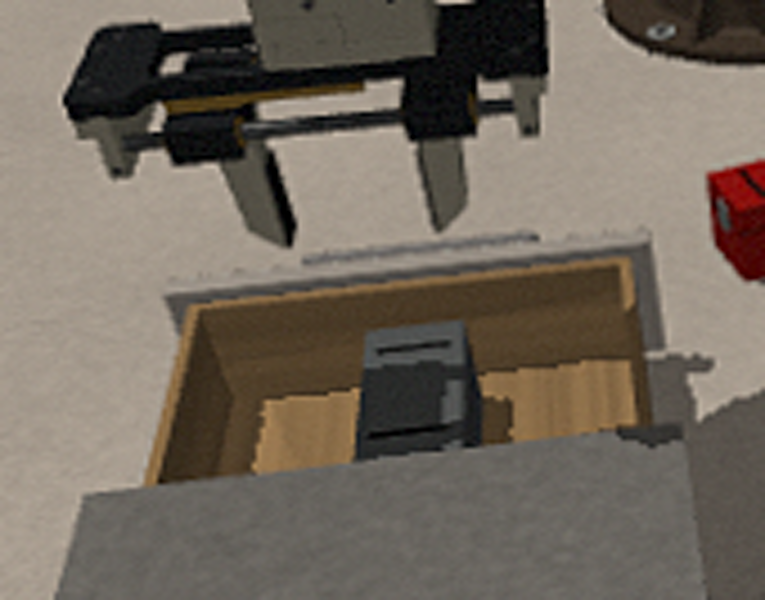

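Emit:
arm_command(plan=[[[0.04,0,0],[0,0,0]],[[0.08,0,0],[0,0,0]],[[0.12,0,0],[0,0,0]],[[0.16,0,0],[0,0,0]],[[0.186,0,0],[0,0,0]]])

```text
clock: 20.0
position: [0.4061, -0.2172, 0.176]
ee_rot: [-0.053, 2.202, -2.198]
force: [1.0, 0.3, 1.0]
width: 0.195
```

Emit:
arm_command(plan=[[[0,0,0],[0,0,0]],[[0,0.03,0],[0,0,0]],[[0,0.06,0],[0,0,0]],[[0,0.09,0],[0,0,0]],[[0,0.1,0],[0,0,0]]])

```text
clock: 20.5
position: [0.4083, -0.2167, 0.0745]
ee_rot: [-0.057, 2.201, -2.199]
force: [-0.5, -0.5, -0.1]
width: 0.01
```

Emit:
arm_command(plan=[[[0,0.02,0],[0,0,0]],[[0,0.038,0],[0,0,0]],[[0,0.038,0],[0,0,0]],[[0,0.038,0],[0,0,0]]])

```text
clock: 20.9
position: [0.4099, -0.218, 0.0397]
ee_rot: [-0.052, 2.198, -2.198]
force: [-0.1, -0.3, 1.0]
width: 0.005
```

Run:
```python
from h import *
go((.44,-.217,.039),-87.4)
for n in("scene","top"):
    p=get_image(n)
    r=p["color"][130:280,110:300] if n=="scene" else p["color"][110:280,350:540]
    cv2.imwrite(f"pics/{n}13.png",cv2.resize(r[:,:,::-1],None,fx=4,fy=3.5,interpolation=cv2.INTER_CUBIC))
```

```text
t 20.9 pos [ 0.4099 -0.218   0.0397] F [-0.07 -0.26  1.04] w 0.005 q7 [-0.15  0.49  0.71  2.18 -0.54  0.65 -0.58]
shift [-0.0301  0.0007  0.0004] turn [-0.    0.05  0.03]
```

View pics/scene13.png

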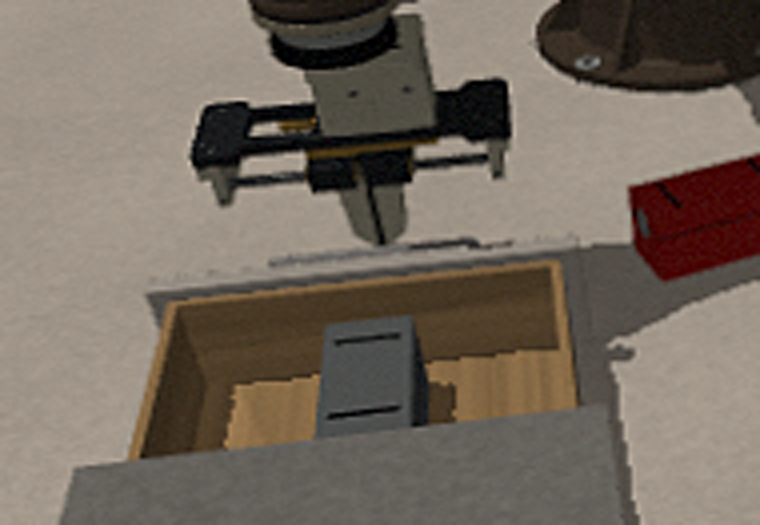

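View pics/top13.png

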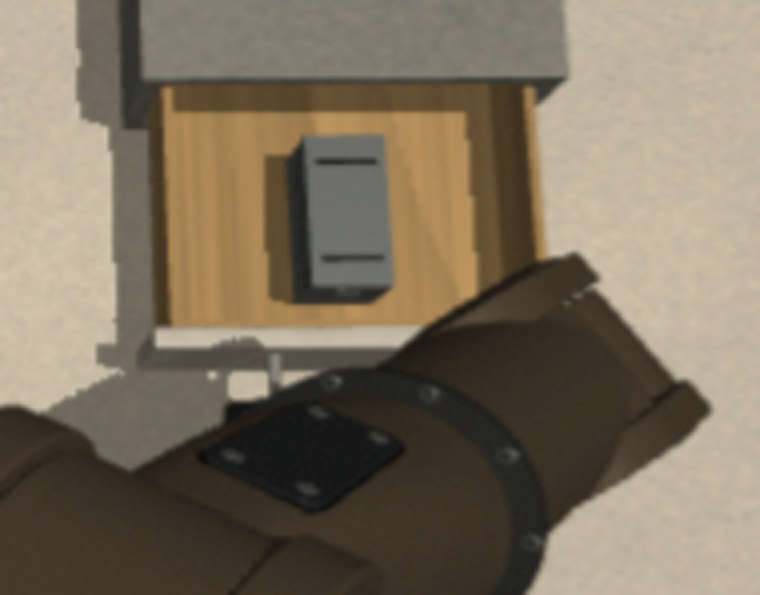

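Run:
```python
from h import *
p=get_image("scene")
f=lambda u,v,x:(lambda c,r:c+r*(x-c[0])/r[0])(*ray(p,(110+u/4,130+v/3.5)))
for x in(.41,.42): print(f(382,243,x).round(4))
```

```text
[ 0.41   -0.2197  0.0496]
[ 0.42   -0.2177  0.0568]
```

Emit:
arm_command(plan=[[[-0.01,0,0],[0,0,0]],[[-0.02,0,0],[0,0,0]],[[-0.027,0,0],[0,0,0]],[[-0.034,0,0],[0,0,0]],[[-0.041,0,0],[0,0,0]]])

```text
clock: 21.55
position: [0.4511, -0.2157, 0.0393]
ee_rot: [-0.052, 2.198, -2.198]
force: [-1.1, -0.3, 0.9]
width: 0.003
```

Emit:
arm_command(plan=[[[-0.008,0,0],[0,0,0]],[[-0.016,0,0],[0,0,0]],[[-0.024,0,0],[0,0,0]],[[-0.032,0,0],[0,0,0]],[[-0.04,0,0],[0,0,0]]])

```text
clock: 22.05
position: [0.4913, -0.2139, 0.0394]
ee_rot: [-0.051, 2.198, -2.198]
force: [-1.0, 0.1, -0.7]
width: 0.005
```

Run:
```python
from h import *
go((.6,-.209,.039),-87.4)
for n in("scene","wrist"):
    p=get_image(n)
    r=p["color"][130:280,110:300] if n=="scene" else p["color"]
    cv2.imwrite(f"pics/{n}14.png",cv2.resize(r[:,:,::-1],None,fx=4,fy=3.5,interpolation=cv2.INTER_CUBIC) if n=="scene" else r[:,:,::-1])
```

```text
t 22.05 pos [ 0.4913 -0.2139  0.0394] F [-1.03  0.11 -0.69] w 0.005 q7 [-0.18  0.59  0.7   2.01 -0.56  0.74 -0.66]
shift [-0.1088  0.0003  0.0002] turn [0.   0.07 0.01]
```

View pics/scene14.png

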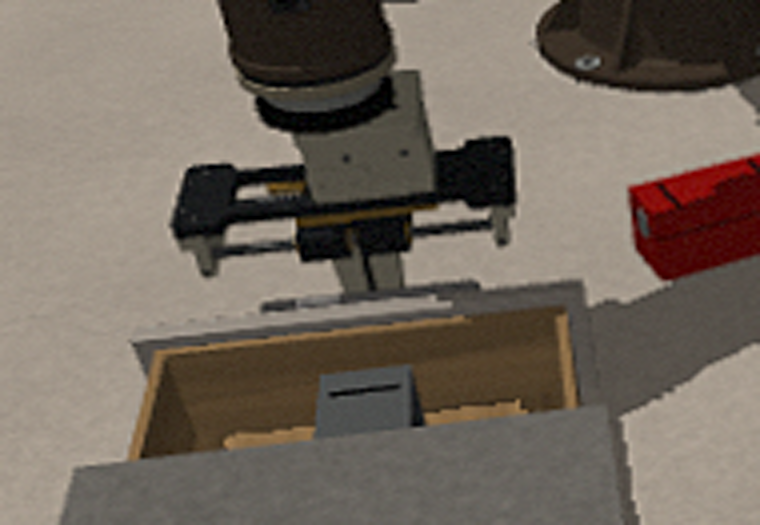

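View pics/wrist14.png

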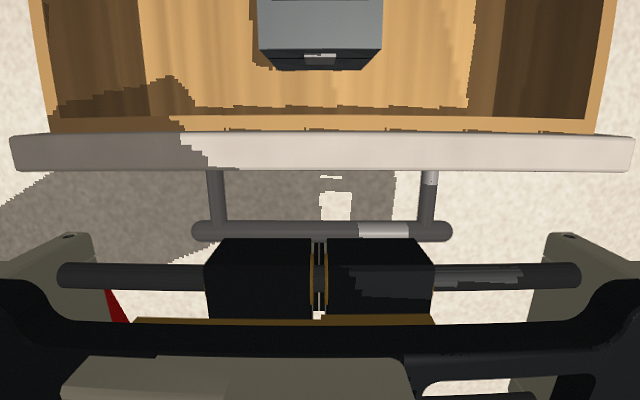

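Emit:
arm_command(plan=[[[-0.008,0,0],[0,0,0]],[[-0.016,0,0],[0,0,0]],[[-0.024,0,0],[0,0,0]],[[-0.032,0,0],[0,0,0]],[[-0.04,0,0],[0,0,0]]])

```text
clock: 22.65
position: [0.5315, -0.2122, 0.0395]
ee_rot: [-0.051, 2.198, -2.198]
force: [-1.2, -1.3, 0.2]
width: 0.003
```

Emit:
arm_command(plan=[[[-0.008,0,0],[0,0,0]],[[-0.016,0,0],[0,0,0]],[[-0.024,0,0],[0,0,0]],[[-0.032,0,0],[0,0,0]],[[-0.04,0,0],[0,0,0]]])

```text
clock: 23.15
position: [0.5713, -0.2102, 0.0394]
ee_rot: [-0.051, 2.198, -2.198]
force: [-1.4, -1.7, 0.6]
width: 0.004
```

Run:
```python
from h import *
go((.61,-.209,.039),-87.4)
for n in("scene","wrist"):
    p=get_image(n)
    r=p["color"][130:280,110:300] if n=="scene" else p["color"]
    cv2.imwrite(f"pics/{n}15.png",cv2.resize(r[:,:,::-1],None,fx=4,fy=3.5,interpolation=cv2.INTER_CUBIC) if n=="scene" else r[:,:,::-1])
```

```text
t 23.15 pos [ 0.5713 -0.2102  0.0394] F [-1.45 -1.74  0.61] w 0.004 q7 [-0.19  0.68  0.69  1.83 -0.57  0.84 -0.74]
shift [-0.0387  0.0004  0.0006] turn [ 0.    0.07 -0.  ]
```

View pics/wrist15.png

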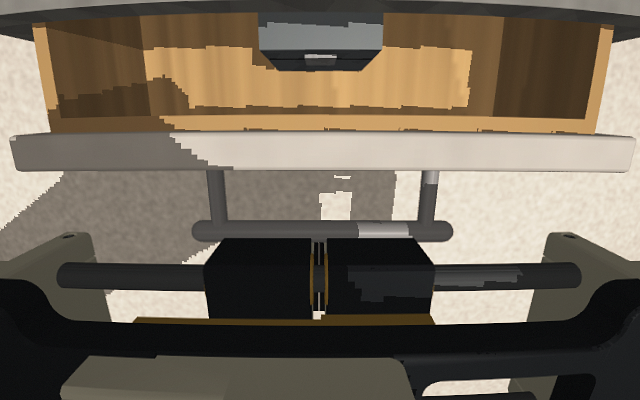

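View pics/scene15.png

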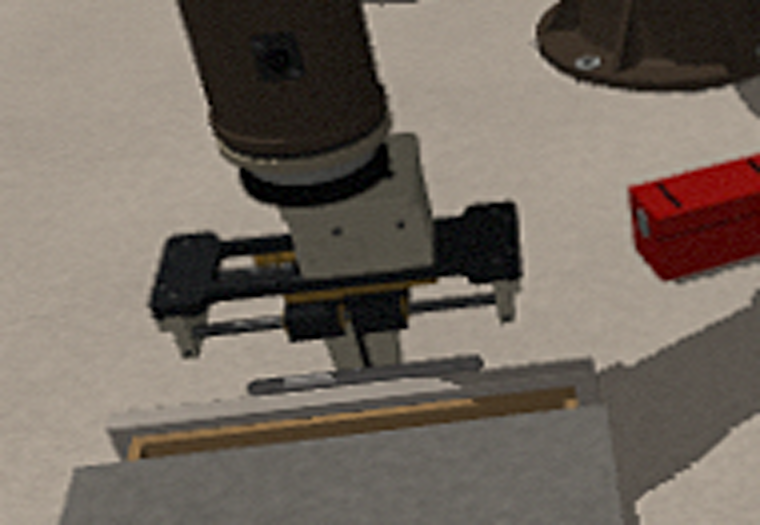

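Emit:
arm_command(plan=[[[-0.008,0,0],[0,0,0]],[[-0.016,0,0],[0,0,0]],[[-0.022,0,0],[0,0,0]],[[-0.027,0,0],[0,0,0]],[[-0.031,0,0],[0,0,0]]])

```text
clock: 23.75
position: [0.6021, -0.2086, 0.0394]
ee_rot: [-0.051, 2.198, -2.198]
force: [-1.3, 0.4, 0.2]
width: 0.005
```

Emit:
arm_command(plan=[[[-0.002,0,0],[0,0,0]],[[-0.004,0,0],[0,0,0]],[[-0.006,0,0],[0,0,0]],[[-0.008,0,0],[0,0,0]]])

```text
clock: 24.15
position: [0.6096, -0.2082, 0.0394]
ee_rot: [-0.051, 2.198, -2.198]
force: [-0.9, 0.6, -0.4]
width: 0.003
```

Run:
```python
from h import *
go((.61,-.209,.039),-87.4)
for n in("scene","wrist"):
    p=get_image(n)
    r=p["color"][130:280,110:300] if n=="scene" else p["color"]
    cv2.imwrite(f"pics/{n}16.png",cv2.resize(r[:,:,::-1],None,fx=4,fy=3.5,interpolation=cv2.INTER_CUBIC) if n=="scene" else r[:,:,::-1])
```

```text
t 24.15 pos [ 0.6096 -0.2082  0.0394] F [-0.9   0.62 -0.4 ] w 0.003 q7 [-0.19  0.73  0.69  1.73 -0.58  0.89 -0.77]
shift [-0.0004  0.0004  0.0008] turn [0.02 0.07 0.01]
```

View pics/wrist16.png

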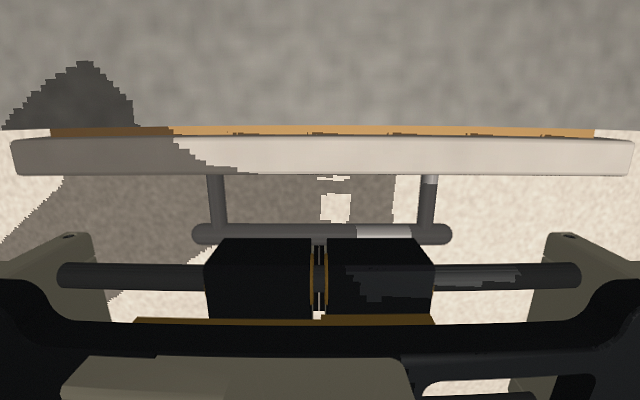

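Emit:
arm_command(plan=[[[-0.0015,0,0],[0,0,0]],[[-0.003,0,0],[0,0,0]],[[-0.0045,0,0],[0,0,0]],[[-0.006,0,0],[0,0,0]]])

```text
clock: 24.65
position: [0.6145, -0.2083, 0.0394]
ee_rot: [-0.053, 2.199, -2.199]
force: [-8.9, 0.9, 6.3]
width: 0.006
```

Emit:
arm_command(plan=[[[-0.001,0,0],[0,0,0]],[[-0.002,0,0],[0,0,0]],[[-0.003,0,0],[0,0,0]]])

```text
clock: 24.95
position: [0.6145, -0.2083, 0.0392]
ee_rot: [-0.057, 2.204, -2.2]
force: [-18.0, 3.1, 14.2]
width: 0.003
```

Force is building at a fixed position, so the stop has been reached. I'll check before backing off.

Emit:
arm_command(plan=[[[0.005,0,0],[0,0,0]],[[0.02,0,0],[0,0,0]],[[0.05,0,0],[0,0,0]],[[0.08,0,0],[0,0,0]],[[0.11,0,0],[0,0,0]]])

```text
clock: 25.45
position: [0.5082, -0.2133, 0.0395]
ee_rot: [-0.05, 2.196, -2.198]
force: [-0.1, -0.2, -0.1]
width: 0.003
```

Emit:
arm_command(plan=[[[0.02,-0.04,0],[0,0,0]],[[0.02,-0.08,0],[0,0,0]],[[0.02,-0.12,0],[0,0,0]],[[0.02,-0.15,0],[0,0,0]],[[0.02,-0.15,0],[0,0,0]]])

```text
clock: 25.95
position: [0.4913, -0.2155, 0.1935]
ee_rot: [-0.042, 2.192, -2.196]
force: [0.6, 0.2, -0.2]
width: 0.008
```

Run:
```python
from h import *
go((.61,-.209,.039),-87.4)
for n in("scene","wrist","top"):
    p=get_image(n); cv2.imwrite(f"pics/{n}17.png",p["color"][:,:,::-1])
```

```text
t 25.95 pos [ 0.4913 -0.2155  0.1935] F [ 0.57  0.19 -0.22] w 0.008 q7 [-0.34  0.38  0.88  1.87 -0.34  1.04 -0.84]
shift [-0.1176  0.1554 -0.0013] turn [-0.12  0.06 -0.44]
```

View pics/scene17.png

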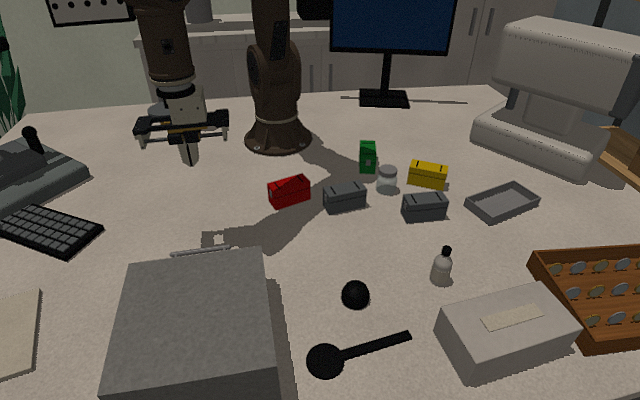

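View pics/wrist17.png

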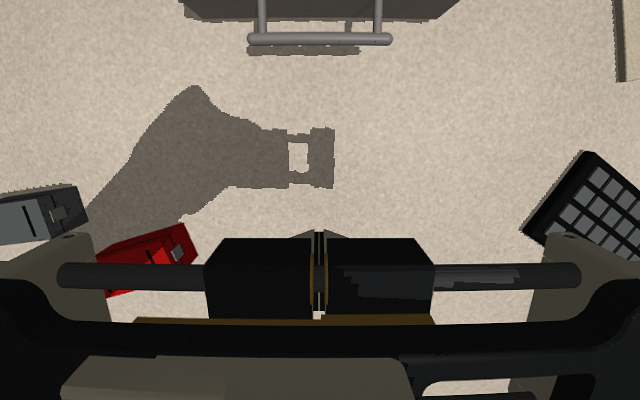

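View pics/top17.png

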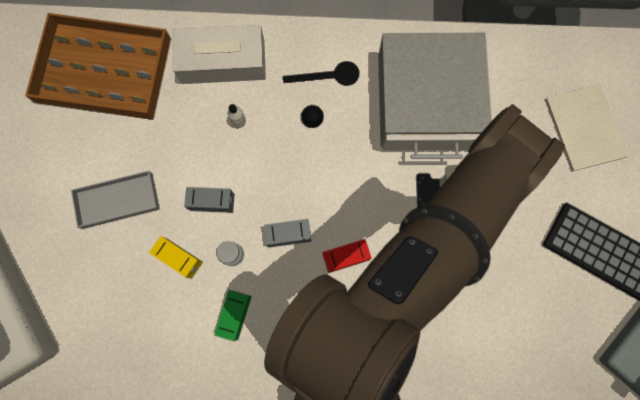

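Run:
```python
from h import *
p=get_image("top")
cv2.imwrite("pics/t18.png",cv2.resize(p["color"][110:180,370:500,::-1],None,fx=6,fy=6,interpolation=cv2.INTER_CUBIC))
for r in place_of(p,"drawer_handle"): print(np.round(r["point"],1),r["confidence"],atz(p,r["point"],.077).round(4))
for u in((302,0),): pass
c=p["color"][140:270,170:400,::-1]
cv2.imwrite("pics/t18b.png",cv2.resize(c,None,fx=3.4,fy=3.4,interpolation=cv2.INTER_CUBIC))
```

```text
[432.4 154.6] 0.84 [ 0.6351 -0.1994  0.077 ]
```

View pics/t18.png

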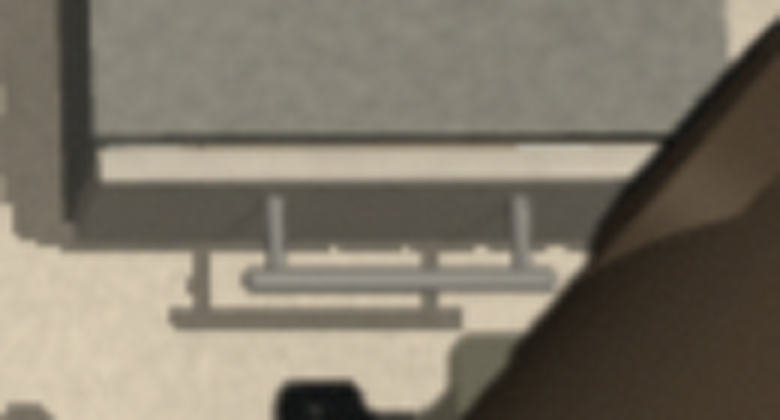

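View pics/t18b.png

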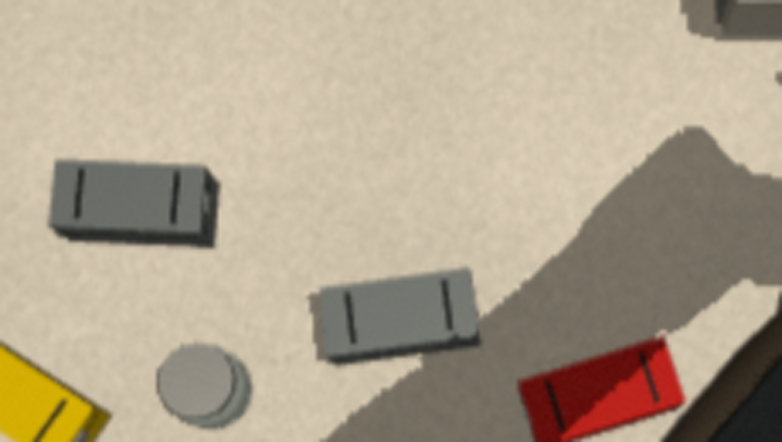

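Run:
```python
from cell import *
o=observe();print(o["clock"],o["force"],o["dq"].round(3))
print(sign_off())
```

```text
26.2 [-1.05333021 -0.47903561  0.95678122] [ 0.003  0.005  0.002 -0.002  0.     0.002 -0.001]
the job is handed in; nothing more can be done
None
```

The loaded case is upright in the drawer and the drawer is pushed shut. I handed the job in at 26.2 s.

- **Weighing:** The left grey case weighed about 1.7 N (0.17 kg), so it is empty and went straight back down. The far grey case weighed about 5.3 N (0.54 kg), so it is the loaded one. I did not lift the third case, because only one can be loaded and that reading was clear.
- **Placing and shutting:** I turned the loaded case 90° and lowered it until I felt light contact, then let go. The pictures showed it standing upright. I pushed the handle with closed fingers until the drawer stopped moving and the force rose to about 18 N along the push (23 N in all). The last pictures show the panel against the unit with no drawer floor visible, and the handle about 171 mm further in.
- **Last checks:** The left case is within about a millimetre of where it started. The third case, bottle, jar and loupe look unmoved. The arm was clear of everything when I signed off.

**Disagreement found:** The gripper's fingertips sit about 45 mm higher than the stated tool geometry implies. My first grasp of the left case therefore closed on air just above it, without moving it. I measured the offset from the pictures and corrected for it from then on.

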